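# Sort the gel combs and put the sound ones away

## Robot

A 7-joint arm with a two-finger parallel gripper is mounted at the origin on the work surface. World frame = base frame: x ahead of the robot, y to its left, z up, the work surface at z = 0. Lengths are in m, angles in rad, forces in N, time in s.
With the tool pointing down it reaches from about 0.4 to 0.875 m from the base axis. Payload 19.3 kg.
Tool frame: the origin (TCP) lies at the centre of the arm's flange, where the gripper is bolted on; the fingertips stand 173 mm ahead of it and the grasp point (between the pads) lies robot.pinch_z ahead of it (robot.pinch_z is the distance from the TCP to the grasp point, in m); z points along the fingers, y is the direction in which the jaws open and shut (so a half turn about z gives the same grasp; the last joint's range is limited). The gripper opens to 85 mm and grips with 20 to 120 N. Pads are 22 mm wide; open, the fingers measure 114 mm over their backs; the gripper's body (76 mm by 85 mm) begins 54 mm behind the grasp point. The pads swing forward as they close: fully open they stand 13 mm farther back than shut.
Start: joints at [1.1, 0.521, -0.036, 1.599, 0.021, 1.021, -0.113], TCP at [0.244, -0.575, 0.405] pointing down, gripper open.
Joint ranges: [-2.91, 2.91], [-0.3, 2.13], [-1.5, 1.42], [0.17, 2.43], [-1.26, 4.41], [0.16, 1.93], [-2.52, 2.52]. Speed limits (rad/s): [1.89, 1.89, 2.39, 2.39, 3.01, 3.01, 3.01].

## Interface

Orientations are given as a rotation vector (axis times angle).
In Python, from cell import robot, cams gives the robot as it stands.
- The arm moves only by the tool drive_tool, never from a script. Its argument "commands" is text: rows parted by semicolons, each of 4 numbers parted by spaces: the shift along the tool's x, y, z in mm, then the turn about the tool's z in rad. In form: dx dy dz roll; .... A call has 1 to 5 rows; each row is the pose to reach, as a shift and turn from the pose commanded when the call began, along the tool's axes at that moment; what a row does not reach only later rows make up. A row lasts 1/8 s, in which the tool goes at most 62.5 mm and 10.7 degrees, less where a joint would pass 70% of its speed; a pose out of reach is approached as far as the arm can. A call with a gripper value outside its range is refused whole. "grip" is the closure, from 0 (fully open) to 1 (shut), set as the call begins (left out, the last holds). The fingers move at their own pace and stop on an object; "grip_force" is the grip in N (left out, the last holds). Time passes only in rows, so rows that repeat a pose let the fingers close. It gives the time, the measured TCP pose, the force and the opening at its end, in the units of the state.
- robot.read_state(): the state, without advancing time (a new reading comes with each control period).
- cams.capture(name): name is "side" or "top"; returns a dict with "img" (400x640x3 uint8, blue, green, red), "K" (3x3 intrinsics, pixels), "R" (3x3) and "t" (3): a world point X has camera coordinates R X + t. Camera axes: x right, y down, z forward; pixel columns grow to the right and rows downward; lengths in m; the calibration is good to about 2 mm. A picture is of the moment at which its call begins. There is no depth.
- robot.finish_job(): hands the job in, once; it reports no verdict.
Trained networks look in a picture, given as the dict that the camera call returned (one of the last four; its "shot" number tells which), for a name from the list of things; names that differ only in an ending like _2 or _b are one class to them, and where a whole thing is asked for, a point or a joint stands for the part that bears it (a point fixed in the world has none). Each returns a list of dicts, best first, with "conf" (0 to 1); they miss things now and then, are a little off and sometimes report something else, mostly with a low value. They report only what shows in the picture. A call takes as long as a camera call. They do not tell look-alikes from the thing itself.
- cams.masks_of(picture, target): "mask" (400x640 bool, what is visible of it).
- cams.spot_point(picture, target): "at" ([x, y, z] in m, in the coordinates of the camera as it stood for that picture, good to about 4 mm: a listed point, or the origin of a listed thing).
The state is a dict: "time_s": time; "q": joint angles; "dq": joint speeds; "effort": joint torques, N m; "eef_pos": TCP position; "tool_rot": TCP orientation; "force": force on the tool from outside, world axes, zero at the start; "ft_torque": the same for the moment, N m; "width": finger opening in m.
Only numpy, scipy, OpenCV 4.12 (cv2) and the standard library are available. Lean on these libraries where they do the work, as an engineer would, in place of code of your own. Each camera call takes 0.05 s, during which the arm holds its last target.

## Task

Check the blue gel combs lying on the bench: every whole one (straight, full length, all six teeth) goes into the drawer, lying flat on the drawer's floor side by side and not overlapping, and every faulty one (teeth snapped off, bent or too short) goes into the yellow discard tray. Pull the drawer well open to load it and finish with it pushed fully shut, leaving the other lab things where they stand.

Things in the scene. Friction and masses are not known exactly. Their poses are not given: they have to be found in the camera images.
- comb_a: Whole blue gel comb, about 80 g, loose, flat on the bench; may be absent. Straight bar (spine) 120 mm long (own x), 18 mm thick (y), 22 mm tall (z up). Six teeth, evenly spaced end to end, point to own +y, each 10 wide, 28 long, 5 mm thick, undersides level with the bar's. Origin: centre of the bar, 11 mm above what it lies on. At the start x is within 0.3 rad of world x.
- comb_b: Whole blue comb, exactly as comb_a; may be absent. Any comb is gripped from above by pinching the 18 mm bar at its origin, fingertips kept above the 5 mm teeth.
- comb_c: Whole blue comb, exactly as comb_a; may be absent.
- comb_d: Faulty blue comb (teeth snapped off): as comb_a, origin and axes too, but only the three teeth of its own -x half are left, the +x half is bare; may be absent.
- comb_e: Faulty blue comb (bent): section, teeth, origin and axes as comb_a, but the bar is straight only from own x = -60 to +20 mm, then its last 50 mm kink 37 degrees away from the teeth side (towards own -y); may be absent.
- comb_f: Faulty blue comb (too short): as comb_a, origin at the centre of its bar and axes too, but the bar is only 80 mm long, with four teeth; may be absent.
- tray: Yellow open discard tray, fixed to the bench, 200 (x) x 210 (y) x 45 mm tall, walls and floor 5 mm thick. Origin: centre of its underside; z up.
- unit_edge (a point): Middle of the front edge of the top of a low grey drawer unit with one drawer, fixed to the bench, 240 deep (x) x 300 wide (y) x 85 mm tall (the top begins 15 mm behind the shut drawer's front). x points away from the robot into the unit, z up; the drawer slides out along -x, towards the robot.
- cab_drawer0 (a joint): How far the drawer is pulled out, m: 0 = fully shut, 0.166 = the stop. It runs with light friction (about 1 N plus 4 N per m/s) and stays where it is left; it starts shut or ajar.
- cab_drawer0_handle (a point): Middle of the drawer's handle: a level dark steel bar of 11 mm diameter, 120 mm long along y, its centre line 35 mm in front of the drawer's white front (29 mm free between bar and front), about 47 mm above the bench. Moves with the drawer. Axes as the unit's.
- drawer_floor (a point): Point on the drawer's inner floor, midway across, 43 mm behind its front edge, 22 mm above the bench; moves with the drawer, axes as the unit's. The floor spans x = -43 to +152, y = -129 to +129 mm from here. Walls rise 41 mm above it, the front panel 50 mm. Pulled out by q m, the floor is open above up to x = q - 0.048, the rest is under the unit's top; a comb lying on the floor passes under it.
- tip_rack: Bystander: red box of orange pipette tips, 85 x 125 x 64 mm, loose. Origin: centre of its underside.
- tube_rack: Bystander: white rack with capped tubes, 90 x 160 x 57 mm, loose. Origin: centre of its underside.
Things that resemble listed ones, but are neither listed nor needed, are in the scene too. What is shaped like the comb_e but brown is not meant.

How it is judged:
By the outcome, as a careful person would: the job done as asked, in the order asked, and still so for the second after the job is handed in, with the robot touching nothing.
Of comb_a, comb_b, comb_c only 2 to 3 are there at a start; the rules pass over those that are not, and their reading is None.
Of comb_d, comb_e, comb_f only 2 to 3 are there at a start; the rules pass over those that are not, and their reading is None.
At some moment in a run one of comb_a, comb_b, comb_c, comb_d, comb_e, comb_f may be knocked a few centimetres aside while the robot is not near it.
Once in a run the grip may slacken for a moment while it holds something.
It also fails if it takes over 210 s, if anything falls off the work surface, if the arm or the gripper's body presses on something with over 40 N, if the wrist force passes 120 N, or if a joint passes its speed limit or range.

## Working session

There is one attempt and no reset: what is moved stays moved. The work goes in short steps, Python scripts to look and compute and a tool call to move; the robot and the scene stay as the last step left them, time stands still between calls to the robot, and variables do not carry over. Pictures are saved under pics/ and viewed, and the job is handed in when it is done.

Besides the shell and the picture viewer there is one more tool, called by a JSON object that holds its "api" and its "payload", one argument or row to a line. drive_tool: Moves the arm, as the interface text tells. Its arguments: {"type":"object","properties":{"commands":{"type":"string"},"grip":{"type":"number"},"grip_force":{"type":"number"}},"required":["commands"]}

```bash
ls; mkdir -p pics; cat > h.py <<'E'
import numpy as np, cv2
from cell import robot, cams
def cap(n,save=None):
    p=cams.capture(n)
    if save: cv2.imwrite('pics/'+save,p['img'])
    return p
def toW(p,c): return p['R'].T@(np.array(c)-p['t'])
def proj(p,X):
    c=p['R']@np.array(X)+p['t']; u=p['K']@c; return u[:2]/u[2]
def ray(p,uv,z):
    d=p['R'].T@np.linalg.inv(p['K'])@np.array([uv[0],uv[1],1.]); o=-p['R'].T@p['t']
    return o+d*(z-o[2])/d[2]
E
python3 - <<'E'
from h import *
s=robot.read_state(); print(s, robot.pinch_z)
for n in('top','side'):
    p=cap(n,n+'0.png'); print(n,p['K'],-p['R'].T@p['t'],p['R'])
E
```

```text
pics
{'time_s': 0.0, 'q': array([ 1.09976011,  0.5220268 , -0.03631762,  1.5999859 ,  0.02118277,
        1.02111614, -0.1128222 ]), 'dq': array([ 1.55910861e-03,  1.21825906e-03, -7.25856933e-04, -2.02997104e-03,
        6.87668751e-04,  3.44972357e-04,  1.40919896e-05]), 'effort': array([-1.47071820e-03, -9.27112985e+01,  1.97878920e+00, -3.69938993e+01,
        1.76957552e-02,  8.20889894e-03, -2.29555587e-05]), 'eef_pos': array([ 0.24379137, -0.57534393,  0.40412568]), 'tool_rot': array([-3.07763457e+00, -6.25126967e-01,  4.71302798e-04]), 'force': array([ 0.25266061, -0.6015007 , -0.26300991]), 'ft_torque': array([-0.01024039, -0.04790402,  0.00182705]), 'width': 0.08579463328827981} 0.1547
top [[436.40291409   0.         316.85693165]
 [  0.         436.40291409 196.23864795]
 [  0.           0.           1.        ]] [0.43296624 0.09305565 1.27057007] [[ 0.02834437 -0.99952044  0.01246973]
 [-0.99765312 -0.02906486 -0.06199586]
 [ 0.06232856 -0.01068323 -0.99799851]]
side [[402.10326462   0.         323.60368574]
 [  0.         402.10326462 201.97340043]
 [  0.           0.           1.        ]] [0.14670755 0.93820358 0.71059709] [[-0.91731046 -0.3979935  -0.01194529]
 [-0.21824229  0.5276528  -0.8209463 ]
 [ 0.33303425 -0.75045566 -0.57088045]]
```

View pics/top0.png

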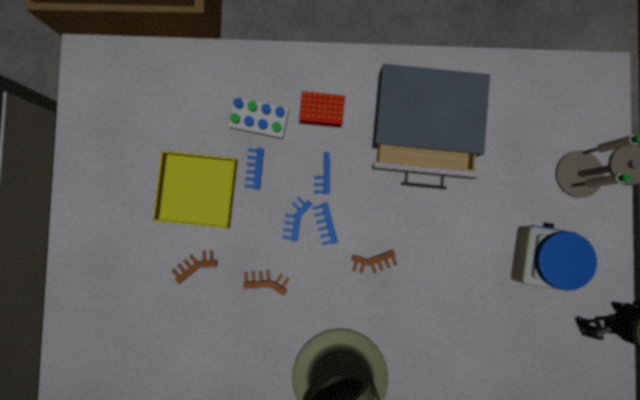

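View pics/side0.png

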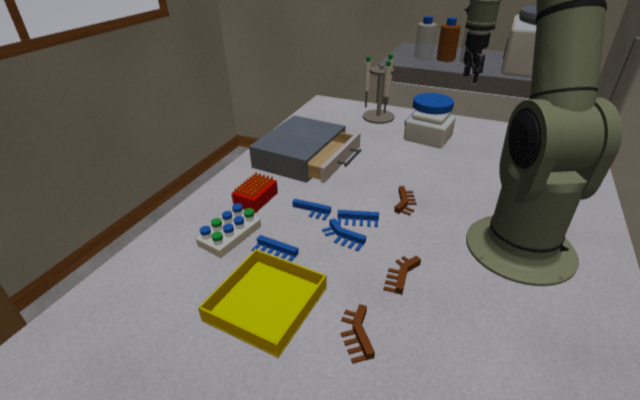

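```bash
python3 - <<'E'
from h import *
p=cap('top'); q=cap('side')
a=cv2.resize(p['img'][130:260,220:360],None,fx=5,fy=5,interpolation=cv2.INTER_CUBIC)
cv2.imwrite('pics/c_top.png',cv2.convertScaleAbs(a[:600],alpha=1.5))
a=cv2.resize(q['img'][180:270,240:400],None,fx=5,fy=5,interpolation=cv2.INTER_CUBIC)
cv2.imwrite('pics/c_side.png',cv2.convertScaleAbs(a,alpha=1.5))
for n in ['comb_a','comb_d','comb_e','comb_f','tray','unit_edge','cab_drawer0_handle','drawer_floor','tip_rack','tube_rack']:
    for P,nm in((p,'top'),(q,'side')):
        for r in cams.spot_point(P,n):
            if r['conf']>.15: print(n,nm,round(r['conf'],2),toW(P,r['at']).round(4),proj(P,toW(P,r['at'])).round(0))
E
```

```text
comb_a top 0.96 [0.4409 0.1339 0.0069] [297. 220.]
comb_a top 0.92 [0.2593 0.2237 0.0145] [264. 283.]
comb_a top 0.88 [ 0.3355 -0.086   0.0092] [373. 259.]
comb_a top 0.84 [0.5837 0.2514 0.0138] [258. 170.]
comb_a top 0.81 [0.4368 0.0408 0.0098] [330. 223.]
comb_a top 0.63 [0.2949 0.4231 0.0107] [194. 269.]
comb_a side 0.96 [0.2975 0.4214 0.0085] [360. 332.]
comb_a side 0.89 [0.4399 0.1326 0.0052] [345. 235.]
comb_a side 0.78 [0.5865 0.2489 0.009 ] [278. 246.]
comb_a side 0.75 [0.5833 0.0587 0.0091] [310. 207.]
comb_a side 0.73 [0.4391 0.0438 0.0083] [357. 216.]
comb_a side 0.59 [0.2594 0.2243 0.0158] [402. 272.]
comb_d top 0.96 [0.4409 0.1339 0.0069] [297. 220.]
comb_d top 0.92 [0.2593 0.2237 0.0145] [264. 283.]
comb_d top 0.88 [ 0.3355 -0.086   0.0092] [373. 259.]
comb_d top 0.84 [0.5837 0.2514 0.0138] [258. 170.]
comb_d top 0.81 [0.4368 0.0408 0.0098] [330. 223.]
comb_d top 0.63 [0.2949 0.4231 0.0107] [194. 269.]
comb_d side 0.96 [0.2975 0.4214 0.0085] [360. 332.]
comb_d side 0.89 [0.4399 0.1326 0.0052] [345. 235.]
comb_d side 0.78 [0.5865 0.2489 0.009 ] [278. 246.]
comb_d side 0.
[... 1495 characters left out ...]
dge top 0.68 [ 0.6482 -0.224   0.0836] [429. 148.]
unit_edge top 0.26 [0.58   0.0578 0.0119] [325. 173.]
unit_edge side 0.65 [ 0.6504 -0.2267  0.0871] [326. 141.]
cab_drawer0_handle top 0.71 [ 0.5504 -0.2191  0.0469] [423. 185.]
cab_drawer0_handle side 0.7 [ 0.546  -0.2147  0.0492] [353. 157.]
drawer_floor top 0.62 [0.5852 0.2498 0.0118] [259. 169.]
drawer_floor top 0.6 [ 0.6466 -0.2258  0.0216] [424. 153.]
drawer_floor side 0.96 [ 0.6493 -0.2278  0.0222] [327. 157.]
tip_rack side 0.82 [0.7648 0.0699 0.    ] [256. 199.]
tube_rack top 0.87 [0.7349 0.2546 0.0022] [259. 119.]
tube_rack top 0.59 [0.5789 0.057  0.0142] [325. 173.]
tube_rack side 0.77 [ 7.388e-01  2.529e-01 -2.000e-04] [229. 235.]
```

View pics/c_top.png

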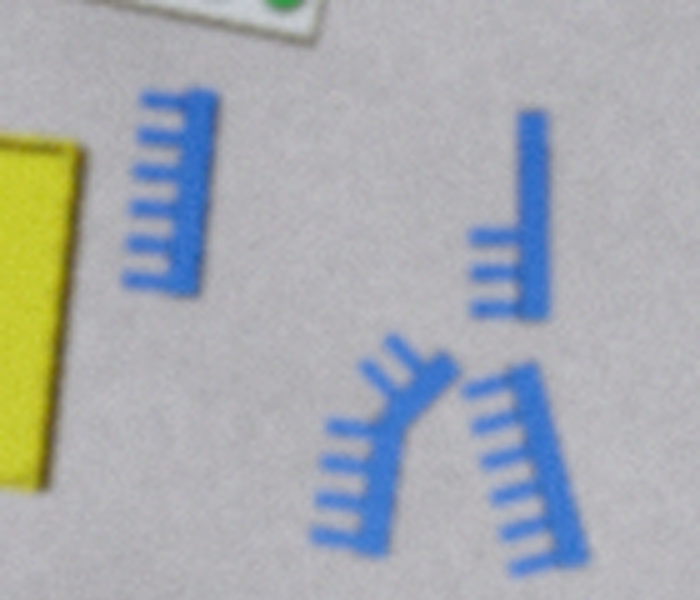

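View pics/c_side.png

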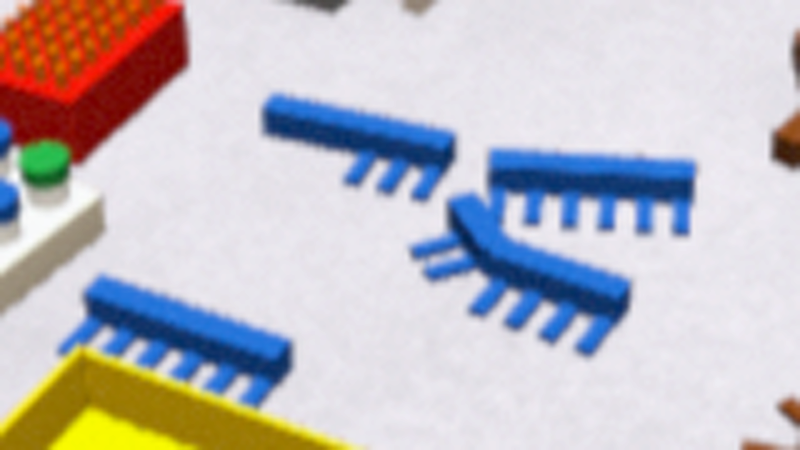

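```bash
cat >> h.py <<'E'
def tri(p,a,q,b):
    P=lambda s:s['K']@np.c_[s['R'],s['t']]
    X=cv2.triangulatePoints(P(p),P(q),np.array(a,float).reshape(2,1),np.array(b,float).reshape(2,1)); return (X[:3]/X[3]).ravel()
def yaw(s=None):
    s=s or robot.read_state(); R=cv2.Rodrigues(np.array(s['tool_rot']))[0]; return np.arctan2(R[1,0],R[0,0])
def rel(tgt,ty=None):
    "shift in tool axes (mm) and roll to reach TCP target"
    s=robot.read_state(); R=cv2.Rodrigues(np.array(s['tool_rot']))[0]
    d=R.T@(np.array(tgt)-s['eef_pos'])*1000
    y=yaw(s); r=0 if ty is None else -((ty-y+np.pi)%(2*np.pi)-np.pi)
    print('pos',s['eef_pos'].round(4),'yaw',round(y,3),'-> shift',d.round(1),'roll',round(r,3),'t',s['time_s'],'F',np.array(s['force']).round(1),'w',round(s['width'],4))
E
python3 - <<'E'
from h import *
p=cap('top');q=cap('side')
print(tri(p,(566,260),q,(433,102)), tri(p,(423,187),q,(348,156)))
print(tri(p,(403,184),q,(342,162)), tri(p,(445,187),q,(358,150)))
rel([.36,-.35,.404],1.571)
rel([.548,-.217,.30],1.571)
E
```

```text
[ 0.35668287 -0.56392519  0.14892891] [ 0.5524214  -0.21410075  0.05329239]
[ 0.55600827 -0.15750688  0.05835816] [ 0.54829731 -0.28090429  0.04509528]
pos [ 0.2438 -0.5755  0.4047] yaw 0.401 -> shift [ 194.9 -162.3    0.7] roll -1.17 t 1.3 F [ 0.1  0.7 -0.1] w 0.0852
pos [ 0.2438 -0.5755  0.4047] yaw 0.401 -> shift [ 419.9 -211.4  104.7] roll -1.17 t 1.3 F [ 0.1  0.7 -0.1] w 0.0852
```

{"api": "drive_tool", "payload": {
  "commands": "195 -162 0 -0.9; 195 -162 0 -0.9; 195 -162 0 -0.9; 195 -162 0 -0.9; 195 -162 0 -0.9",
  "grip": 0.65,
  "grip_force": 60
}}

```text
time_s: 1.92
eef_pos: [0.3622, -0.3466, 0.4052]
tool_rot: [2.489, 1.916, 0.002]
force: [-1.0, -1.5, 0.5]
width: 0.0298
```

```bash
python3 -c "
from h import *
rel([.549,-.217,.28],1.571)"
```

```text
pos [ 0.3622 -0.3466  0.4052] yaw 1.312 -> shift [173.  147.3 125.4] roll -0.259 t 1.925 F [-1.  -1.5  0.5] w 0.0298
```

{"api": "drive_tool", "payload": {
  "commands": "173 147 125 -0.26; 173 147 125 -0.26; 173 147 125 -0.26; 173 147 125 -0.26; 173 147 125 -0.26"
}}

```text
time_s: 2.55
eef_pos: [0.5501, -0.2193, 0.2775]
tool_rot: [-2.225, -2.214, -0.001]
force: [-0.4, -0.3, -0.0]
width: 0.03
```

```bash
python3 -c "
from h import *
rel([.549,-.217,.202],1.571)
p=cap('side','s1.png');q=cap('top','t1.png')
for P in(p,q):
  for r in cams.spot_point(P,'cab_drawer0_handle')[:1]: print(r['conf'],toW(P,r['at']))
a=p['img'][80:220,240:440];a=cv2.resize(a,None,fx=4,fy=4);cv2.imwrite('pics/s1c.png',a)
"
```

```text
pos [ 0.5501 -0.2193  0.2775] yaw 1.565 -> shift [ 2.2 -1.  75.5] roll -0.006 t 2.55 F [-0.4 -0.3 -0. ] w 0.03
0.95 [ 0.55040951 -0.21835322  0.04774584]
0.8 [ 0.55054097 -0.21929183  0.04919063]
```

View pics/s1c.png

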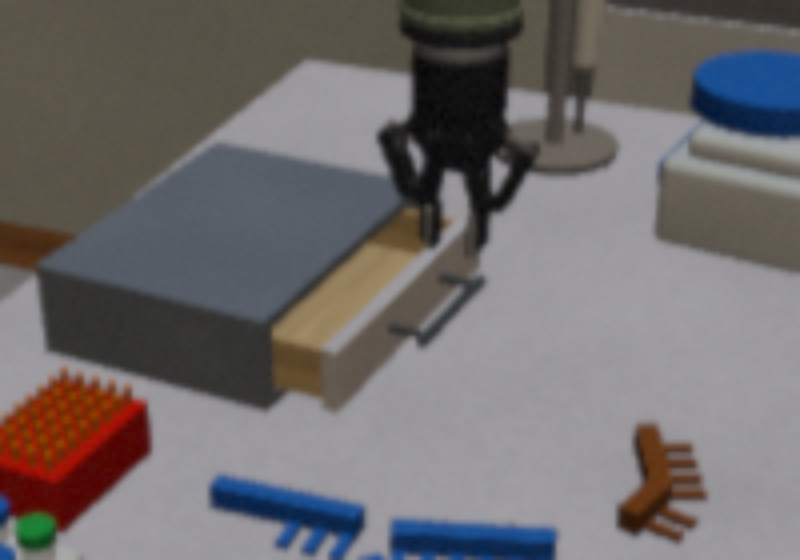

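{"api": "drive_tool", "payload": {
  "commands": "2 0 40 0; 2 0 75 0; 2 0 75 0; 2 0 75 0"
}}

```text
time_s: 3.25
eef_pos: [0.5475, -0.2219, 0.2055]
tool_rot: [2.234, 2.208, -0.0]
force: [0.4, -0.2, 0.9]
width: 0.0297
```

{"api": "drive_tool", "payload": {
  "commands": "0 0 0 0; 0 0 0 0; 0 0 0 0; 0 0 0 0",
  "grip": 1
}}

```text
time_s: 3.75
eef_pos: [0.5481, -0.2214, 0.2057]
tool_rot: [2.233, 2.208, 0.0]
force: [-1.1, -0.9, 6.8]
width: 0.009
```

```bash
python3 -c "
from h import *
rel([.438,-.217,.202],1.571)"
```

```text
pos [ 0.5481 -0.2214  0.2057] yaw 1.559 -> shift [   3.1 -110.1    3.5] roll -0.012 t 3.75 F [-1.1 -0.9  6.8] w 0.009
```

{"api": "drive_tool", "payload": {
  "commands": "0 -30 0 0; 0 -60 0 0; 0 -90 0 0; 0 -110 0 0; 0 -112 0 0"
}}

```text
time_s: 4.38
eef_pos: [0.4361, -0.215, 0.2055]
tool_rot: [-2.226, -2.213, -0.007]
force: [2.0, 41.5, 17.1]
width: 0.0088
```

{"api": "drive_tool", "payload": {
  "commands": "0 0 0 0; 0 0 0 0; 0 0 0 0",
  "grip": 0.6
}}

```text
time_s: 4.75
eef_pos: [0.436, -0.2198, 0.2049]
tool_rot: [2.233, 2.21, -0.0]
force: [-0.4, 1.9, 5.3]
width: 0.0341
```

```bash
python3 -c "
from h import *
rel([.438,-.217,.28],1.571)
p=cap('side','s2.png');q=cap('top','t2.png')
for P in(p,q):
  for n in ('cab_drawer0_handle','drawer_floor','unit_edge'):
    for r in cams.spot_point(P,n)[:1]: print(n,r['conf'],toW(P,r['at']))
"
```

```text
pos [ 0.436  -0.2198  0.2049] yaw 1.56 -> shift [  2.8   2.  -75.1] roll -0.011 t 4.75 F [-0.4  1.9  5.3] w 0.0341
cab_drawer0_handle 0.58 [ 0.4411053  -0.21096161  0.04976181]
drawer_floor 0.76 [ 0.53475775 -0.21795894  0.02268198]
unit_edge 0.81 [ 0.64700893 -0.22762299  0.08773226]
cab_drawer0_handle 0.93 [ 0.43720946 -0.21198992  0.05005055]
drawer_floor 0.83 [ 0.53732139 -0.21781868  0.0208943 ]
```

View pics/t2.png

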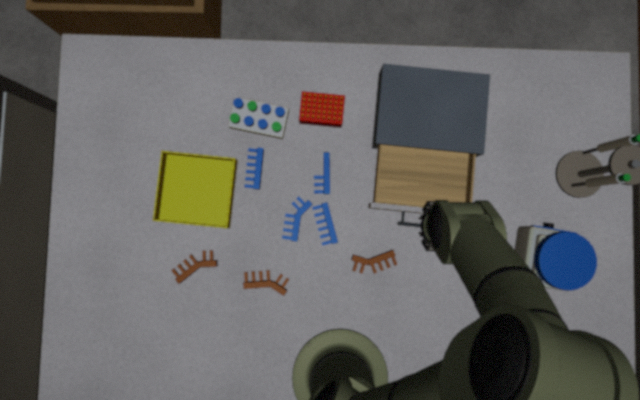

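{"api": "drive_tool", "payload": {
  "commands": "0 0 -50 0; 0 0 -110 0; 0 0 -150 0; 0 0 -150 0",
  "grip": 0.5
}}

```text
time_s: 5.65
eef_pos: [0.4364, -0.2201, 0.3574]
tool_rot: [2.23, 2.206, 0.002]
force: [0.2, -0.2, -1.1]
width: 0.0428
```

```bash
python3 -c "
from h import *
p=cap('top','t3.png');q=cap('side','s3.png')
a=cv2.resize(p['img'][55:240,360:500],None,fx=4,fy=4,interpolation=cv2.INTER_CUBIC)[:600];cv2.imwrite('pics/t3c.png',cv2.convertScaleAbs(a,alpha=1.5))
for P in(p,q):
  for n in ('cab_drawer0_handle','drawer_floor'):
    for r in cams.spot_point(P,n)[:1]: print(n,r['conf'],toW(P,r['at']))
"
```

```text
cab_drawer0_handle 0.62 [ 0.43911119 -0.21195576  0.04846555]
drawer_floor 0.72 [ 0.53478195 -0.2195745   0.02225751]
cab_drawer0_handle 0.65 [ 0.43498469 -0.21191317  0.04919379]
drawer_floor 0.65 [ 0.53500077 -0.21775629  0.02238219]
```

View pics/t3c.png

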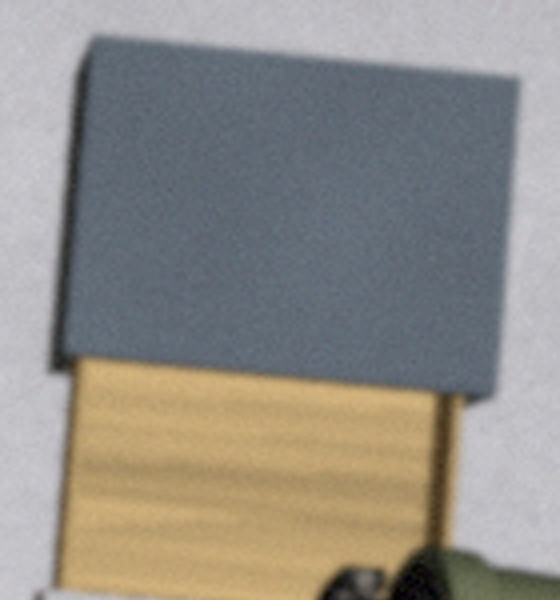

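```bash
python3 -c "
from h import *
p=cap('top')
f=lambda u,v:ray(p,(u/4+360,v/4+55),.085)
A,B,C,D=f(68,355),f(495,397),f(520,78),f(97,37)
for x in(A,B,C,D): print(x.round(4))
print('edge mid',(A+B)/2, 'width',np.linalg.norm(A-B), np.arctan2(*(A-B)[[1,0]])-np.pi/2,np.arctan2(*(D-C)[[1,0]])-np.pi/2,np.arctan2(*(D-A)[[1,0]]),np.arctan2(*(C-B)[[1,0]]))
# combs: blue mask
img=p['img'];hsv=cv2.cvtColor(img,cv2.COLOR_BGR2HSV)
"
```

```text
[ 0.6562 -0.0807  0.085 ]
[ 0.6361 -0.3754  0.085 ]
[ 0.8605 -0.3919  0.085 ]
[ 0.8799 -0.0965  0.085 ]
edge mid [ 0.64617501 -0.22807956  0.085     ] width 0.29540831527330197 -0.06825275916589701 -0.06560353545390774 -0.0703688739748979 -0.07323855132106202
```

```bash
cat >> h.py <<'E'
from scipy.optimize import minimize
def boxc(x0,x1,y0,y1,z0,z1): return np.array([[x,y,z] for x in(x0,x1) for y in(y0,y1) for z in(z0,z1)])
def teeth(xs): return [boxc(x-.005,x+.005,.009,.037,-.011,-.006) for x in xs]
TX=np.linspace(-.055,.055,6)
def parts(t):
    if t=='W': return [boxc(-.06,.06,-.009,.009,-.011,.011)]+teeth(TX)
    if t=='D': return [boxc(-.06,.06,-.009,.009,-.011,.011)]+teeth(TX[:3])
    if t=='F': return [boxc(-.04,.04,-.009,.009,-.011,.011)]+teeth(np.linspace(-.035,.035,4))
    if t=='E':
        a=-np.radians(37); R=np.array([[np.cos(a),-np.sin(a),0],[np.sin(a),np.cos(a),0],[0,0,1]])
        k=[boxc(0,.05,-.009,.009,-.011,.011)]+teeth([.023,.045])
        k=[b@R.T+[.02,0,0] for b in k]
        return [boxc(-.06,.02,-.009,.009,-.011,.011)]+teeth(TX[:4])+k
S=4
def render(P,t,x,y,th,z):
    m=np.zeros((400*S,640*S),np.uint8); c,s=np.cos(th),np.sin(th); R=np.array([[c,-s,0],[s,c,0],[0,0,1]])
    for b in parts(t):
        W=b@R.T+[x,y,z]; u=(P['K']@(P['R']@W.T+P['t'][:,None])); u=(u[:2]/u[2]).T
        cv2.fillConvexPoly(m,cv2.convexHull(((u+.5)*S*16).astype(np.int32)),1,shift=4)
    return cv2.resize(m.astype(np.float32),(640,400),interpolation=cv2.INTER_AREA)
def blue(P):
    h=cv2.cvtColor(P['img'],cv2.COLOR_BGR2HSV); return cv2.inRange(h,(100,120,60),(125,255,255))
def fit(Ps,t,x,y,th,z=.011,rad=.085):
    Ms=[]
    for P in Ps:
        m=blue(P).astype(np.float32)/255; g=np.zeros((400,640),np.uint8)
        u=proj(P,[x,y,z]); r=np.linalg.norm(proj(P,[x+rad,y,z])-u); r=max(r,np.linalg.norm(proj(P,[x,y+rad,z])-u)); cv2.circle(g,tuple(int(v) for v in u),int(r),1,-1)
        # drop components mostly outside
        n,lab,st,cen=cv2.connectedComponentsWithStats((m>0).astype(np.uint8))
        k=np.zeros_like(m)
        for i in range(1,n):
            if (g[lab==i]>0).mean()>.9 and st[i,4]>30: k[lab==i]=1
        Ms.append(k)
    def f(v):
        e=0
        for P,m in zip(Ps,Ms):
            r=render(P,t,v[0]/100,v[1]/100,v[2]/10,z); e+=1-np.minimum(r,m).sum()/np.maximum(r,m).sum()
        return e/len(Ps)
    best=None
    for dt in(-.15,0,.15):
        o=minimize(f,[x*100,y*100,(th+dt)*10],method='Nelder-Mead',options=dict(initial_simplex=np.array([[x*100,y*100,(th+dt)*10]]*4)+np.array([[0,0,0],[.8,0,0],[0,.8,0],[0,0,1]]),xatol=.01,fatol=1e-4,maxiter=150))
        if best is None or o.fun<best.fun: best=o
    v=best.x; return np.array([v[0]/100,v[1]/100,v[2]/10]),1-best.fun
E
time python3 -c "
from h import *
p=cap('top');q=cap('side')
for t,x,y,th in(('W',.585,.25,-.1),('W',.438,.042,.2),('D',.583,.058,0),('E',.44,.133,-.1)):
    for nm,P in(('t',[p]),('s',[q])):
        v,i=fit(P,t,x,y,th); print(t,nm,v.round(4),round(i,3))
"
```

```text
W t [ 0.5886  0.2541 -0.0619] 0.692
W s [ 0.5895  0.2497 -0.1028] 0.687
W t [0.4368 0.043  0.2945] 0.665
W s [0.438 0.042 0.05 ] 0.0
D t [0.5816 0.0548 0.0275] 0.733
D s [ 0.5814  0.051  -0.0269] 0.77
E t [ 0.4428  0.1352 -0.1436] 0.587
E s [ 0.44   0.133 -0.25 ] 0.0
real	0m22.193s
user	0m17.762s
sys	0m5.098s
```

```bash
cat >> h.py <<'E'
def alpha(P):
    i=cv2.GaussianBlur(P['img'],(0,0),.5).astype(np.float32); d=i[...,0]-i[...,2]
    return np.clip(d/np.percentile(d[d>40],60),0,1)
def fitall(Ps,L,z=.011,it=2,rad=.1):
    "L: list of [type,x,y,th] (optional 5th z); refine all"
    L=[list(l)+([z] if len(l)<5 else []) for l in L]; A=[alpha(P) for P in Ps]; G=lambda m:cv2.GaussianBlur(m,(0,0),1.)
    res=[0]*len(L)
    for _ in range(it):
        for k,l in enumerate(L):
            W=[];O=[]
            for P in Ps:
                g=np.zeros((400,640),np.uint8); u=proj(P,[l[1],l[2],l[4]]); r=np.linalg.norm(proj(P,[l[1]+rad,l[2],l[4]])-u)
                cv2.circle(g,tuple(int(v) for v in u),int(r),1,-1); W.append(g>0)
                o=np.zeros((400,640),np.float32)
                for j,m in enumerate(L):
                    if j!=k: o=np.maximum(o,render(P,m[0],*m[1:4],m[4]))
                O.append(o)
            def f(v):
                e=0
                for P,w,o,a in zip(Ps,W,O,A):
                    r=render(P,l[0],v[0]/100,v[1]/100,v[2]/10,l[4]); e+=((G(np.maximum(r,o))-a)[w]**2).sum()/r.sum()
                return e/len(Ps)
            x0=np.array([l[1]*100,l[2]*100,l[3]*10])
            o=minimize(f,x0,method='Nelder-Mead',options=dict(initial_simplex=x0+np.array([[0,0,0],[.6,0,0],[0,.6,0],[0,0,1]]),xatol=.01,fatol=1e-4,maxiter=120))
            l[1:4]=[o.x[0]/100,o.x[1]/100,o.x[2]/10]; res[k]=o.fun
    for l,e in zip(L,res): print(l[0],np.round(l[1:],4),'err',round(e,3))
    return L,res
E
time python3 -c "
from h import *
p=cap('top');q=cap('side')
L=[('W',.585,.25,-.1),('W',.438,.042,.2),('D',.583,.058,0),('E',.44,.133,-.1)]
M,_=fitall([p],L); fitall([q],L)
a=cv2.resize(p['img'][130:260,220:360],None,fx=4,fy=4,interpolation=cv2.INTER_CUBIC)
for l in M:
  m=render(p,*l); m=cv2.resize(m[130:260,220:360],None,fx=4,fy=4,interpolation=cv2.INTER_CUBIC)
  c,_=cv2.findContours((m>.5).astype(np.uint8),0,1); cv2.drawContours(a,c,-1,(0,0,255),1)
cv2.imwrite('pics/fit1.png',a)
"
```

```text
W [ 0.589   0.2535 -0.0639  0.011 ] err 0.039
W [0.4371 0.0423 0.2918 0.011 ] err 0.061
D [0.5816 0.0546 0.0302 0.011 ] err 0.072
E [ 0.442   0.1354 -0.1313  0.011 ] err 0.126
W [ 0.5898  0.2469 -0.0748  0.011 ] err 0.134
W [0.4379 0.0398 0.2933 0.011 ] err 0.142
D [0.5824 0.0508 0.0144 0.011 ] err 0.139
E [ 0.4422  0.1334 -0.1366  0.011 ] err 0.172
real	0m15.100s
user	0m14.826s
sys	0m2.956s
```

View pics/fit1.png

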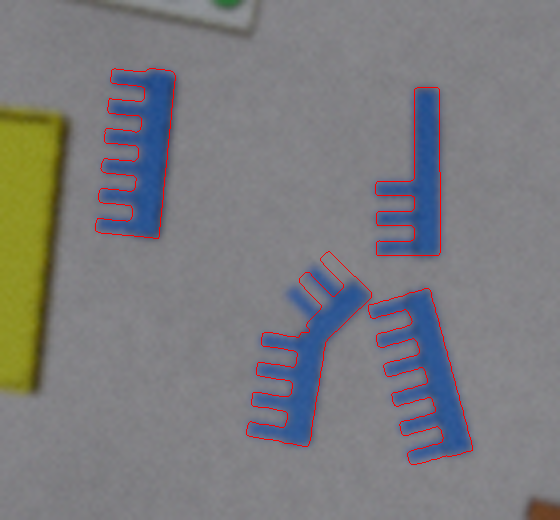

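```bash
sed -i 's/teeth(\[.023,.045\])/teeth([.013,.035])/' h.py; python3 -c "
from h import *
rel([.4375,.041,.25],.29)"
```

```text
pos [ 0.436  -0.2195  0.3544] yaw 1.561 -> shift [260.5  -1.1 104.5] roll 1.271 t 6.2 F [-0.6 -1.1 -0.4] w 0.0426
```

{"api": "drive_tool", "payload": {
  "commands": "60 0 10 0.18; 120 0 30 0.36; 180 0 60 0.54; 240 0 90 0.72; 260 -1 104 0.9"
}}

```text
time_s: 6.82
eef_pos: [0.4385, 0.0253, 0.2592]
tool_rot: [-2.912, -1.178, -0.001]
force: [2.3, -0.1, -0.5]
width: 0.0431
```

```bash
python3 -c "
from h import *
rel([.4375,.041,.22],.29)"
```

```text
pos [0.4385 0.0253 0.2592] yaw 0.769 -> shift [ 10.1 -12.   39.2] roll 0.479 t 6.825 F [ 2.3 -0.1 -0.5] w 0.0431
```

{"api": "drive_tool", "payload": {
  "commands": "0 0 0 0.18; 0 0 0 0.37; 0 0 20 0.37; 0 0 30 0.37; 0 0 30 0.37"
}}

```text
time_s: 7.45
eef_pos: [0.4384, 0.024, 0.2292]
tool_rot: [-3.077, -0.632, 0.002]
force: [0.1, 0.4, 1.3]
width: 0.0424
```

```bash
python3 -c "
from h import *
rel([.4375,.041,.182],.29)
p=cap('side')
a=cv2.resize(p['img'][130:270,290:430],None,fx=4,fy=4,interpolation=cv2.INTER_CUBIC);cv2.imwrite('pics/s4c.png',cv2.convertScaleAbs(a,alpha=1.5))
rel([.4375,.041,.182],.29)
"
```

```text
pos [0.4384 0.024  0.2292] yaw 0.405 -> shift [  6.  -15.9  47.3] roll 0.115 t 7.45 F [0.1 0.4 1.3] w 0.0424
pos [0.4385 0.0239 0.2297] yaw 0.405 -> shift [  5.8 -16.1  47.7] roll 0.115 t 7.5 F [0.6 0.8 0.8] w 0.0426
```

View pics/s4c.png

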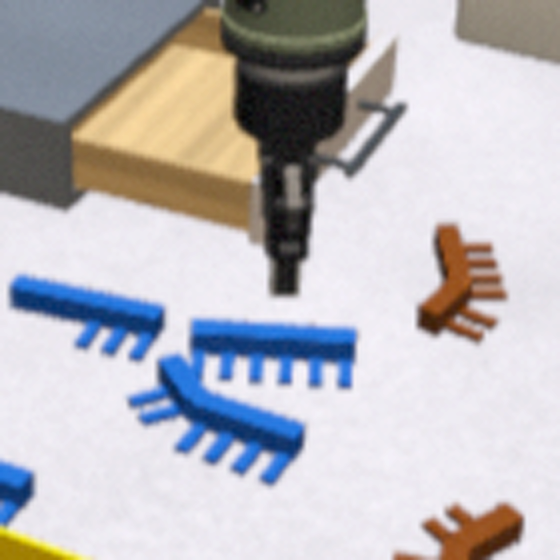

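{"api": "drive_tool", "payload": {
  "commands": "6 -16 0 0.115; 6 -16 10 0.115; 6 -16 30 0.115; 6 -16 30 0.115"
}}

```text
time_s: 8.0
eef_pos: [0.4374, 0.0406, 0.1989]
tool_rot: [-3.108, -0.456, 0.003]
force: [-0.2, -0.0, -0.1]
width: 0.0426
```

```bash
python3 -c "
from h import *
p=cap('side')
u=proj(p,[.4375,.041,.022]); print(u)
a=p['img'][170:250,310:400];a=cv2.resize(a,None,fx=7,fy=7,interpolation=cv2.INTER_CUBIC);cv2.imwrite('pics/s5c.png',cv2.convertScaleAbs(a,alpha=1.5))
rel([.4375,.041,.182],.29)
"
```

```text
[357.67269792 211.7993911 ]
pos [0.4376 0.0406 0.1995] yaw 0.291 -> shift [ 0.  -0.4 17.5] roll 0.001 t 8.05 F [-0.6 -0.1 -0.6] w 0.0427
```

View pics/s5c.png

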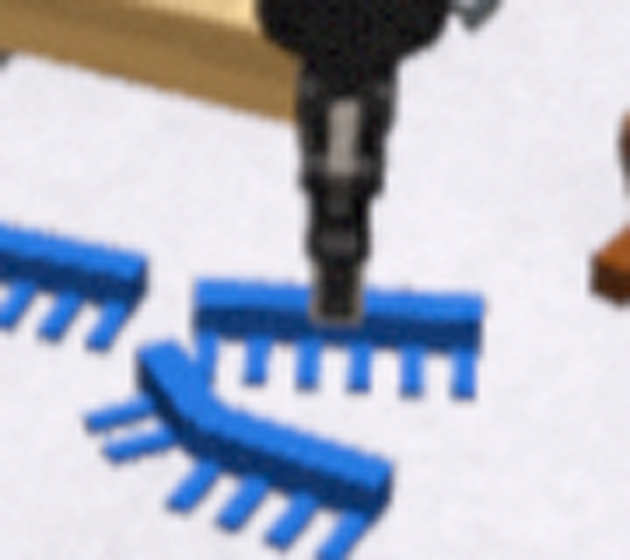

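```bash
python3 -c "
from h import *
p=cap('side')
for d in(.021,.036):
  for z in(.02,.026,.03,.035,.04): print(d,z,proj(p,[.4375-.287*d,.041+.958*d,z]).round(1))
"
```

```text
0.021 0.02 [357.3 216.7]
0.021 0.026 [357.4 215. ]
0.021 0.03 [357.4 213.9]
0.021 0.035 [357.5 212.5]
0.021 0.04 [357.5 211. ]
0.036 0.02 [357.  219.9]
0.036 0.026 [357.1 218.2]
0.036 0.03 [357.1 217. ]
0.036 0.035 [357.2 215.6]
0.036 0.04 [357.3 214.2]
```

{"api": "drive_tool", "payload": {
  "commands": "0 0 10 0; 0 0 18 0; 0 0 18 0"
}}

```text
time_s: 8.48
eef_pos: [0.4375, 0.041, 0.1811]
tool_rot: [-3.108, -0.454, 0.002]
force: [-0.1, -0.1, -0.1]
width: 0.0427
```

{"api": "drive_tool", "payload": {
  "commands": "0 0 0 0; 0 0 0 0; 0 0 0 0; 0 0 0 0",
  "grip": 1,
  "grip_force": 80
}}

```text
time_s: 8.98
eef_pos: [0.4378, 0.0411, 0.1822]
tool_rot: [-3.108, -0.453, -0.001]
force: [-2.8, 0.4, 7.9]
width: 0.0158
```

{"api": "drive_tool", "payload": {
  "commands": "0 0 -15 0; 0 0 -40 0; 0 0 -80 0; 0 0 -110 0; 0 0 -120 0"
}}

```text
time_s: 9.6
eef_pos: [0.4379, 0.0409, 0.304]
tool_rot: [-3.108, -0.453, -0.005]
force: [0.2, -0.6, -1.0]
width: 0.0158
```

```bash
python3 -c "
from h import *
ex=np.array([.9976,-.07,0]);ey=np.array([.07,.9976,0]);F=np.array([.535,-.2185,.022])
rel([.4375,.041,.182],.29)
T=F+.035*ex-.07*ey; print(T); rel([T[0],T[1],.30],-.07)
T=F+.035*ex+.035*ey; print(T)
p=cap('side','s6.png')
"
```

```text
pos [0.4379 0.0409 0.304 ] yaw 0.29 -> shift [-7.00e-01 -1.00e-01  1.22e+02] roll -0.0 t 9.6 F [ 0.2 -0.6 -1. ] w 0.0158
[ 0.565016 -0.290782  0.022   ]
pos [0.4379 0.0409 0.304 ] yaw 0.29 -> shift [ 27.1 354.2   4. ] roll 0.36 t 9.6 F [ 0.2 -0.6 -1. ] w 0.0158
[ 0.572366 -0.186034  0.022   ]
```

View pics/s6.png

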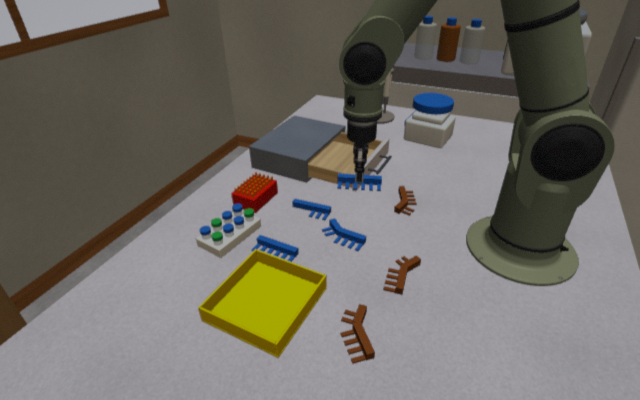

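{"api": "drive_tool", "payload": {
  "commands": "5 60 4 0.09; 10 120 4 0.18; 15 180 4 0.27; 20 235 4 0.36; 24 290 4 0.36"
}}

```text
time_s: 10.28
eef_pos: [0.5439, -0.2316, 0.2966]
tool_rot: [-3.139, 0.112, 0.002]
force: [1.3, 0.9, -0.7]
width: 0.0158
```

```bash
python3 -c "
from h import *
rel([.565,-.291,.26],-.07)
"
```

```text
pos [ 0.5439 -0.2316  0.2966] yaw -0.071 -> shift [25.4 57.8 36.5] roll -0.001 t 10.275 F [ 1.3  0.9 -0.7] w 0.0158
```

{"api": "drive_tool", "payload": {
  "commands": "25 58 0 0; 25 58 20 0; 25 58 36 0; 25 58 36 0"
}}

```text
time_s: 10.78
eef_pos: [0.5641, -0.2881, 0.2597]
tool_rot: [-3.138, 0.108, 0.005]
force: [0.9, -0.6, -0.5]
width: 0.0157
```

```bash
python3 -c "
from h import *
rel([.565,-.291,.208],-.07)
p=cap('side','s7.png');q=cap('top','t7.png')
a=cv2.resize(p['img'][90:210,240:420],None,fx=4,fy=4,interpolation=cv2.INTER_CUBIC);cv2.imwrite('pics/s7c.png',cv2.convertScaleAbs(a,alpha=1.5))
"
```

```text
pos [ 0.5641 -0.2881  0.2597] yaw -0.069 -> shift [ 1.3  2.9 51.7] roll 0.001 t 10.775 F [ 0.9 -0.6 -0.5] w 0.0157
```

View pics/s7c.png

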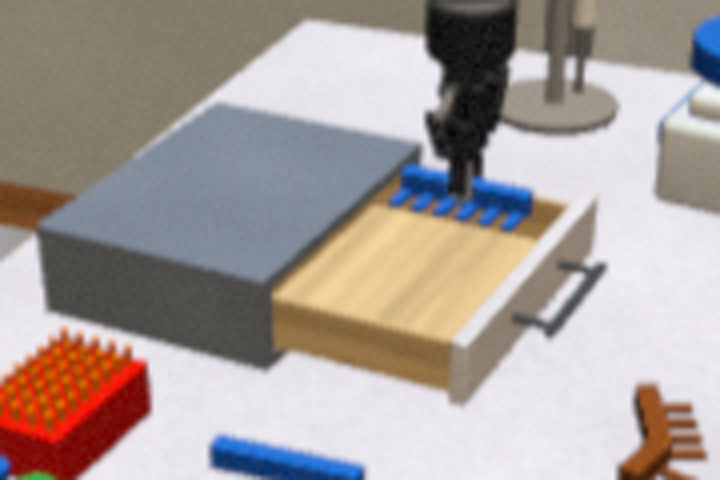

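{"api": "drive_tool", "payload": {
  "commands": "1 3 25 0; 1 3 45 0; 1 3 54 0; 1 3 54 0; 1 3 54 0"
}}

```text
time_s: 11.5
eef_pos: [0.5655, -0.2927, 0.2082]
tool_rot: [-3.139, 0.11, -0.001]
force: [0.3, -0.2, -1.3]
width: 0.0159
```

{"api": "drive_tool", "payload": {
  "commands": "0 0 0 0; 0 0 0 0; 0 0 0 0",
  "grip": 0.6
}}

```text
time_s: 11.88
eef_pos: [0.5653, -0.2927, 0.2077]
tool_rot: [-3.139, 0.11, -0.0]
force: [0.1, 0.1, -0.1]
width: 0.0338
```

{"api": "drive_tool", "payload": {
  "commands": "0 0 -20 0; 0 0 -60 0; 0 0 -110 0; 0 0 -130 0"
}}

```text
time_s: 12.38
eef_pos: [0.5655, -0.2931, 0.342]
tool_rot: [3.138, -0.111, 0.007]
force: [0.8, 0.3, -0.2]
width: 0.0342
```

```bash
python3 -c "
from h import *
p=cap('side');q=cap('top','t8.png')
rel([.5895,.25,.30],-.07)
a=cv2.resize(p['img'][90:260,240:420],None,fx=3.5,fy=3.5,interpolation=cv2.INTER_CUBIC);cv2.imwrite('pics/s8c.png',cv2.convertScaleAbs(a,alpha=1.5))
fitall([p],[('W',.589,.25,-.07),('D',.582,.053,.02),('E',.442,.134,-.13),('W',.565,-.291,-.07,.033)],it=1)
"
```

```text
pos [ 0.5656 -0.2931  0.3415] yaw -0.071 -> shift [ -14.7 -543.5   40.9] roll -0.001 t 12.475 F [0.3 0.3 0.3] w 0.034
W [ 0.5902  0.2473 -0.0712  0.011 ] err 0.135
D [0.5825 0.0508 0.0153 0.011 ] err 0.095
E [ 0.4422  0.1334 -0.1369  0.011 ] err 0.085
W [ 0.5675 -0.2966 -0.0056  0.033 ] err 0.178
```

View pics/s8c.png

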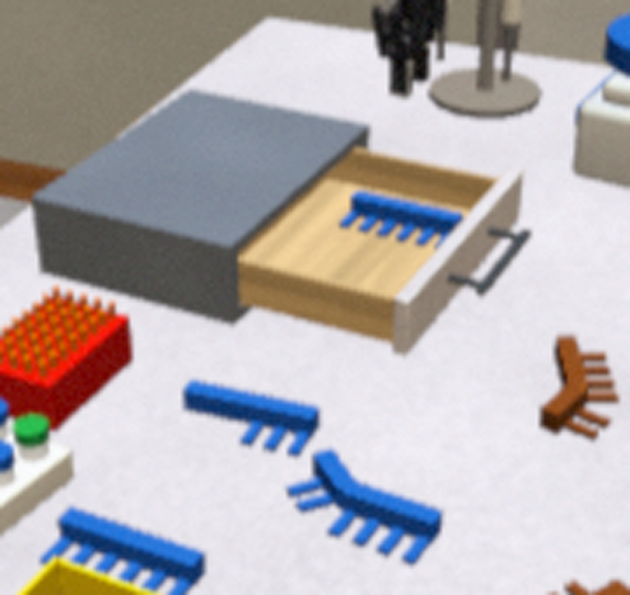

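View pics/t8.png

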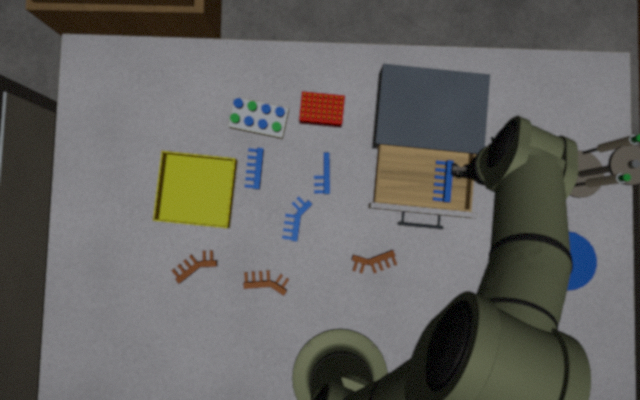

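{"api": "drive_tool", "payload": {
  "commands": "-2 -62 0 0; -4 -124 0 0; -6 -186 0 0; -8 -248 0 0; -9 -300 0 0",
  "grip": 0.5
}}

```text
time_s: 13.1
eef_pos: [0.5769, 0.0096, 0.3378]
tool_rot: [-3.139, 0.109, 0.001]
force: [0.7, 0.1, 0.4]
width: 0.0427
```

```bash
python3 -c "
from h import *
rel([.5895,.25,.28],-.07)
"
```

```text
pos [0.5769 0.0096 0.3378] yaw -0.069 -> shift [  -4.1 -240.6   58. ] roll 0.001 t 13.1 F [0.7 0.1 0.4] w 0.0427
```

{"api": "drive_tool", "payload": {
  "commands": "-1 -60 0 0; -2 -120 0 0; -3 -180 10 0; -4 -240 30 0; -4 -240 50 0"
}}

```text
time_s: 13.72
eef_pos: [0.5889, 0.2521, 0.2869]
tool_rot: [-3.137, 0.1, 0.001]
force: [-1.0, -1.2, -0.5]
width: 0.0428
```

```bash
python3 -c "
from h import *
p=cap('side')
rel([.5895,.25,.20],-.07)
a=cv2.resize(p['img'][140:290,220:400],None,fx=4,fy=4,interpolation=cv2.INTER_CUBIC);cv2.imwrite('pics/s9c.png',cv2.convertScaleAbs(a,alpha=1.5))
"
```

```text
pos [0.5888 0.2489 0.2843] yaw -0.067 -> shift [ 1.  -1.2 84.3] roll 0.003 t 13.775 F [-1.9 -1.5 -3.5] w 0.0431
```

View pics/s9c.png

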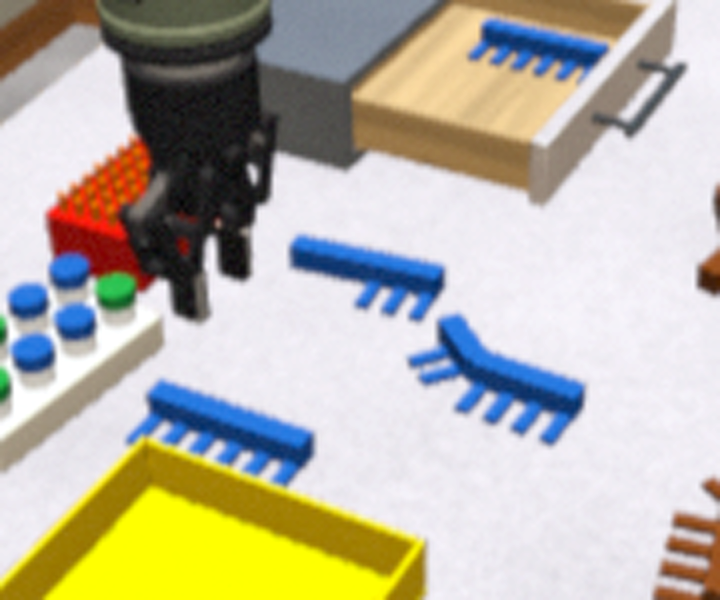

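{"api": "drive_tool", "payload": {
  "commands": "1 -1 30 0; 1 -1 60 0; 1 -1 84 0; 1 -1 84 0; 1 -1 84 0"
}}

```text
time_s: 14.4
eef_pos: [0.5918, 0.2472, 0.205]
tool_rot: [-3.139, 0.112, -0.001]
force: [-0.0, 0.1, 1.1]
width: 0.0428
```

```bash
python3 -c "
from h import *
rel([.5895,.25,.1815],-.07)
p=cap('side')
a=cv2.resize(p['img'][200:290,230:340],None,fx=6,fy=6,interpolation=cv2.INTER_CUBIC);cv2.imwrite('pics/s10c.png',cv2.convertScaleAbs(a,alpha=1.5))
"
```

```text
pos [0.5918 0.2472 0.205 ] yaw -0.071 -> shift [-2.5 -2.6 23.5] roll -0.001 t 14.4 F [-0.   0.1  1.1] w 0.0428
```

View pics/s10c.png

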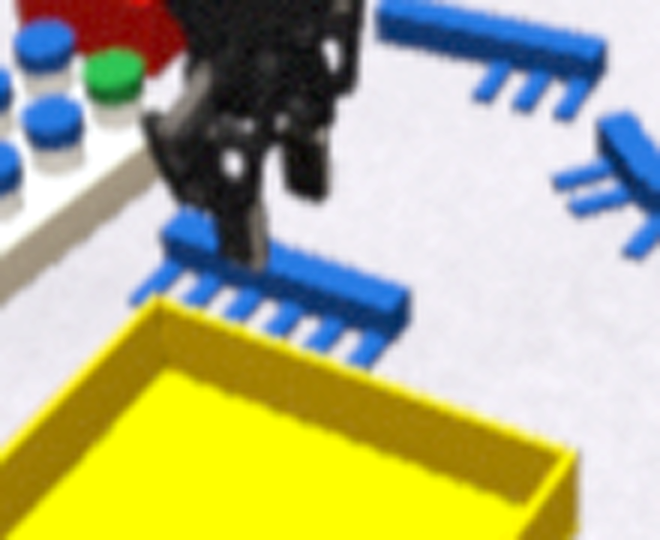

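```bash
python3 -c "
from h import *
p=cap('side');q=cap('top','t10.png')
for X in([.5918+.03*.07,.2472+.03,.035],[.5918,.2472,.022],[.5895,.25,.022]): print((proj(p,X)-[230,200])*6)
a=cv2.resize(q['img'][120:220,200:310],None,fx=5,fy=5,interpolation=cv2.INTER_CUBIC);cv2.imwrite('pics/t10c.png',cv2.convertScaleAbs(a,alpha=1.5))
fitall([p],[('W',.589,.25,-.07),('D',.582,.053,.02),('E',.442,.134,-.13),('W',.565,-.291,-.07,.033)],it=1)
"
```

```text
[236.08558186 265.24021854]
[276.98142524 247.55451659]
[278.48133553 252.71171624]
W [ 0.5899  0.2481 -0.0597  0.011 ] err 0.203
D [0.5825 0.0508 0.0153 0.011 ] err 0.097
E [ 0.4421  0.1332 -0.1379  0.011 ] err 0.089
W [ 0.5675 -0.2966 -0.0056  0.033 ] err 0.181
```

View pics/t10c.png

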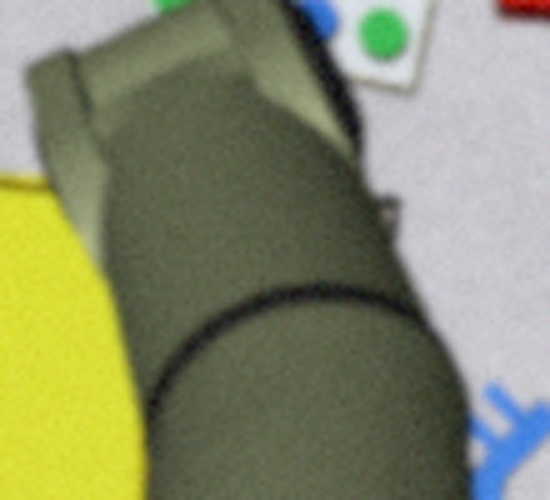

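{"api": "drive_tool", "payload": {
  "commands": "-2 -3 12 0; -2 -3 23 0; -2 -3 23 0; -2 -3 23 0"
}}

```text
time_s: 15.05
eef_pos: [0.5896, 0.2509, 0.1807]
tool_rot: [-3.139, 0.11, 0.0]
force: [0.3, 0.2, 0.7]
width: 0.0429
```

{"api": "drive_tool", "payload": {
  "commands": "0 0 0 0; 0 0 0 0; 0 0 0 0; 0 0 0 0",
  "grip": 1
}}

```text
time_s: 15.55
eef_pos: [0.5897, 0.251, 0.1814]
tool_rot: [-3.139, 0.111, -0.001]
force: [-1.0, -0.7, 5.7]
width: 0.0158
```

{"api": "drive_tool", "payload": {
  "commands": "0 0 -15 0; 0 0 -40 0; 0 0 -80 0; 0 0 -110 0; 0 0 -130 0"
}}

```text
time_s: 16.18
eef_pos: [0.5896, 0.2509, 0.3132]
tool_rot: [-3.138, 0.111, -0.002]
force: [0.8, -0.6, -1.3]
width: 0.016
```

```bash
python3 -c "
from h import *
rel([.572,-.186,.31],-.07)
"
```

```text
pos [0.5896 0.2509 0.3132] yaw -0.07 -> shift [ 13.2 437.    2.5] roll -0.0 t 16.175 F [ 0.8 -0.6 -1.3] w 0.016
```

{"api": "drive_tool", "payload": {
  "commands": "2 50 0 0; 4 105 0 0; 6 160 0 0; 7 215 0 0; 8 260 0 0"
}}

```text
time_s: 16.8
eef_pos: [0.5788, -0.0113, 0.311]
tool_rot: [-3.139, 0.112, 0.001]
force: [0.9, 0.1, 0.2]
width: 0.0157
```

```bash
python3 -c "
from h import *
rel([.572,-.186,.28],-.07)
"
```

```text
pos [ 0.5788 -0.0113  0.311 ] yaw -0.071 -> shift [  5.7 174.7  30.9] roll -0.001 t 16.8 F [0.9 0.1 0.2] w 0.0157
```

{"api": "drive_tool", "payload": {
  "commands": "2 55 0 0; 4 110 0 0; 6 170 0 0; 6 174 20 0; 6 174 30 0"
}}

```text
time_s: 17.42
eef_pos: [0.5726, -0.1834, 0.2798]
tool_rot: [-3.139, 0.112, 0.002]
force: [0.3, 0.9, -0.4]
width: 0.0155
```

```bash
python3 -c "
from h import *
p=cap('side')
rel([.572,-.186,.207],-.07)
a=cv2.resize(p['img'][90:210,240:420],None,fx=4,fy=4,interpolation=cv2.INTER_CUBIC);cv2.imwrite('pics/s11c.png',cv2.convertScaleAbs(a,alpha=1.5))
"
```

```text
pos [ 0.5726 -0.1824  0.2789] yaw -0.07 -> shift [-0.2  3.7 71.9] roll 0.0 t 17.475 F [-0.8  0.2 -1.7] w 0.0161
```

View pics/s11c.png

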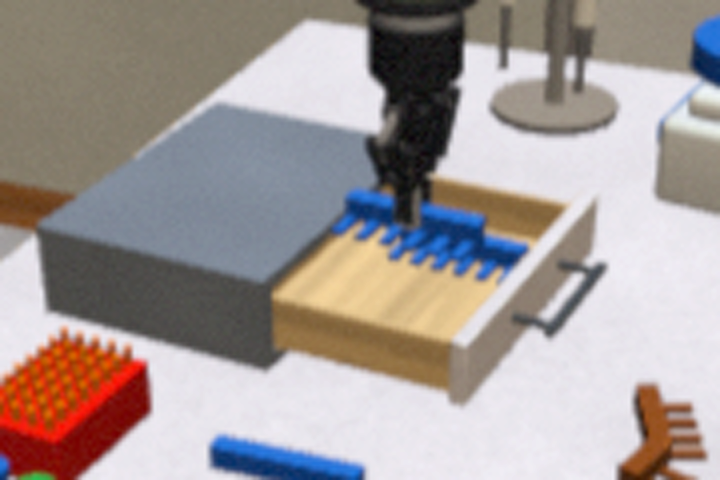

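{"api": "drive_tool", "payload": {
  "commands": "0 3 30 0; 0 3 55 0; 0 3 72 0; 0 3 72 0; 0 3 72 0"
}}

```text
time_s: 18.1
eef_pos: [0.5731, -0.1857, 0.2095]
tool_rot: [-3.139, 0.11, -0.001]
force: [-0.7, -0.2, -0.9]
width: 0.0158
```

```bash
python3 -c "
from h import *
rel([.572,-.186,.207],-.07)
"
```

```text
pos [ 0.5731 -0.1857  0.2095] yaw -0.07 -> shift [-1.1  0.3  2.5] roll 0.0 t 18.1 F [-0.7 -0.2 -0.9] w 0.0158
```

{"api": "drive_tool", "payload": {
  "commands": "0 0 3 0; 0 0 3 0"
}}

```text
time_s: 18.35
eef_pos: [0.5728, -0.186, 0.2059]
tool_rot: [-3.139, 0.11, -0.0]
force: [0.2, -0.2, -1.3]
width: 0.0156
```

{"api": "drive_tool", "payload": {
  "commands": "0 0 0 0; 0 0 0 0; 0 0 0 0",
  "grip": 0.6
}}

```text
time_s: 18.73
eef_pos: [0.5728, -0.186, 0.2057]
tool_rot: [-3.139, 0.11, 0.0]
force: [-0.6, -0.1, -1.5]
width: 0.0342
```

{"api": "drive_tool", "payload": {
  "commands": "0 0 -20 0; 0 0 -60 0; 0 0 -110 0; 0 0 -130 0"
}}

```text
time_s: 19.23
eef_pos: [0.573, -0.1862, 0.3399]
tool_rot: [3.139, -0.111, 0.007]
force: [1.0, -0.8, 0.2]
width: 0.0343
```

```bash
python3 -c "
from h import *
p=cap('side')
a=cv2.resize(p['img'][90:260,240:420],None,fx=3.5,fy=3.5,interpolation=cv2.INTER_CUBIC);cv2.imwrite('pics/s12c.png',cv2.convertScaleAbs(a,alpha=1.5))
L,_=fitall([p],[('D',.582,.053,.02),('E',.442,.134,-.13),('W',.565,-.291,-.07,.033),('W',.572,-.186,-.07,.033)],it=1)
rel([.582,.052,.28],.02)
"
```

```text
D [0.5825 0.0508 0.0153 0.011 ] err 0.092
E [ 0.4422  0.1334 -0.1369  0.011 ] err 0.083
W [ 0.5662 -0.296  -0.0572  0.033 ] err 0.344
W [ 0.5736 -0.1893 -0.0326  0.033 ] err 0.314
pos [ 0.5733 -0.1863  0.3414] yaw -0.071 -> shift [  -8.5 -238.4   61.2] roll -0.091 t 19.275 F [ 1.2 -0.2  3.2] w 0.0338
```

View pics/s12c.png

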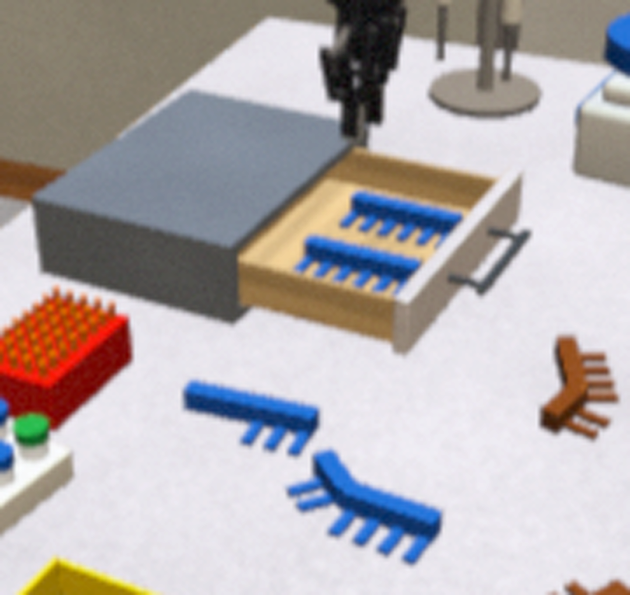

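{"api": "drive_tool", "payload": {
  "commands": "-2 -60 0 -0.03; -4 -120 0 -0.06; -6 -180 0 -0.09; -8 -236 20 -0.09; -8 -238 60 -0.09",
  "grip": 0.5
}}

```text
time_s: 19.9
eef_pos: [0.5818, 0.057, 0.2772]
tool_rot: [-3.138, -0.04, -0.006]
force: [0.2, -1.5, -0.8]
width: 0.0427
```

```bash
python3 -c "
from h import *
p=cap('side')
rel([.582,.0522,.20],.02)
L,_=fitall([p],[('D',.582,.053,.02),('E',.442,.134,-.13)],it=1)
"
```

```text
pos [0.5802 0.0546 0.2716] yaw 0.024 -> shift [ 2.   2.5 71.6] roll 0.004 t 19.95 F [-4.5 -0.9 -7.2] w 0.0425
D [0.582  0.051  0.0062 0.011 ] err 0.092
E [ 0.4422  0.1334 -0.1369  0.011 ] err 0.085
```

{"api": "drive_tool", "payload": {
  "commands": "2 2 30 0; 2 2 55 0; 2 2 72 0; 2 2 72 0; 2 2 72 0"
}}

```text
time_s: 20.58
eef_pos: [0.5839, 0.0499, 0.2048]
tool_rot: [-3.141, -0.03, -0.001]
force: [0.3, -0.3, 0.9]
width: 0.043
```

```bash
python3 -c "
from h import *
rel([.582,.052,.181],.02)
"
```

```text
pos [0.5839 0.0499 0.2048] yaw 0.019 -> shift [-1.9 -2.1 23.8] roll -0.001 t 20.575 F [ 0.3 -0.3  0.9] w 0.043
```

{"api": "drive_tool", "payload": {
  "commands": "-2 -2 12 0; -2 -2 23 0; -2 -2 23 0; -2 -2 23 0"
}}

```text
time_s: 21.08
eef_pos: [0.5815, 0.052, 0.1807]
tool_rot: [-3.141, -0.031, 0.0]
force: [-0.4, -0.8, -0.5]
width: 0.0428
```

{"api": "drive_tool", "payload": {
  "commands": "0 0 0 0; 0 0 0 0; 0 0 0 0; 0 0 0 0",
  "grip": 1
}}

```text
time_s: 21.58
eef_pos: [0.5816, 0.052, 0.1813]
tool_rot: [-3.141, -0.031, -0.001]
force: [-1.8, 0.2, 7.1]
width: 0.0157
```

{"api": "drive_tool", "payload": {
  "commands": "0 0 -15 0; 0 0 -40 0; 0 0 -80 0; 0 0 -110 0; 0 0 -130 0"
}}

```text
time_s: 22.2
eef_pos: [0.5816, 0.0519, 0.3134]
tool_rot: [-3.141, -0.031, -0.003]
force: [0.3, 0.8, -0.6]
width: 0.016
```

```bash
python3 -c "
from h import *
q=cap('top','t13.png');p=cap('side','s13.png')
a=q['img'][140:240,140:250]; y=cv2.inRange(cv2.cvtColor(q['img'],cv2.COLOR_BGR2HSV),(22,120,60),(35,255,255))
c=max(cv2.findContours(y,0,2)[0],key=cv2.contourArea); b=cv2.boxPoints(cv2.minAreaRect(c)); print(b)
for u in b: print(ray(q,u,.045).round(3))
rel([.52,.47,.30],.12)
rel([.52,.47,.30],-.06)
"
```

```text
[[153.0685  219.84933]
 [160.38356 150.35617]
 [236.38356 158.35617]
 [229.0685  227.84933]]
[0.43  0.535 0.045]
[0.626 0.525 0.045]
[0.61  0.31  0.045]
[0.414 0.323 0.045]
pos [0.5819 0.0519 0.3137] yaw 0.019 -> shift [ -53.9 -419.2   14. ] roll -0.101 t 22.3 F [ 0.6  0.2 -0.8] w 0.016
pos [0.5819 0.0519 0.3137] yaw 0.019 -> shift [ -53.9 -419.2   14. ] roll 0.079 t 22.3 F [ 0.6  0.2 -0.8] w 0.016
```

View pics/s13.png

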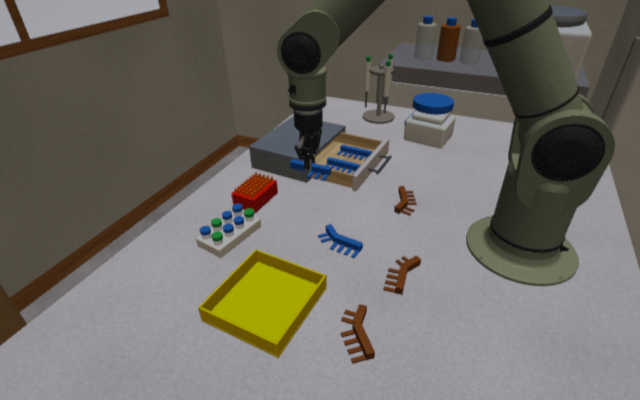

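{"api": "drive_tool", "payload": {
  "commands": "-8 -60 0 0; -16 -120 0 0; -24 -180 0 0; -32 -240 0 0; -40 -290 0 0"
}}

```text
time_s: 22.92
eef_pos: [0.5348, 0.3435, 0.3106]
tool_rot: [-3.141, -0.033, 0.001]
force: [0.9, -0.5, 0.3]
width: 0.016
```

```bash
python3 -c "
from h import *
rel([.52,.46,.28],.02); print(robot.read_state()['q'].round(2))
p=cap('side')
L,_=fitall([p],[('E',.442,.134,-.13)],it=1)
"
```

```text
pos [0.5348 0.3435 0.3106] yaw 0.021 -> shift [ -12.4 -116.8   30.7] roll 0.001 t 22.925 F [ 0.9 -0.5  0.3] w 0.016
[-0.64  0.64 -0.04  1.65  0.03  0.85 -2.24]
E [ 0.4418  0.1625 -0.1515  0.011 ] err 0.071
```

{"api": "drive_tool", "payload": {
  "commands": "-6 -58 0 -0.08; -12 -117 0 -0.08; -12 -117 15 -0.08; -12 -117 30 -0.08"
}}

```text
time_s: 23.48
eef_pos: [0.5214, 0.4574, 0.2798]
tool_rot: [3.137, 0.157, -0.001]
force: [0.2, -0.4, -1.4]
width: 0.0161
```

```bash
python3 -c "
from h import *
rel([.52,.46,.196],.1); print(robot.read_state()['q'].round(2))
p=cap('side')
a=cv2.resize(p['img'][180:360,180:400],None,fx=3,fy=3,interpolation=cv2.INTER_CUBIC);cv2.imwrite('pics/s14c.png',cv2.convertScaleAbs(a,alpha=1.5))
"
```

```text
pos [0.5214 0.4574 0.2798] yaw 0.1 -> shift [-1.1 -2.8 83.8] roll -0.0 t 23.475 F [ 0.2 -0.4 -1.4] w 0.0161
[-0.77  0.76 -0.06  1.49  0.05  0.88 -2.32]
```

View pics/s14c.png

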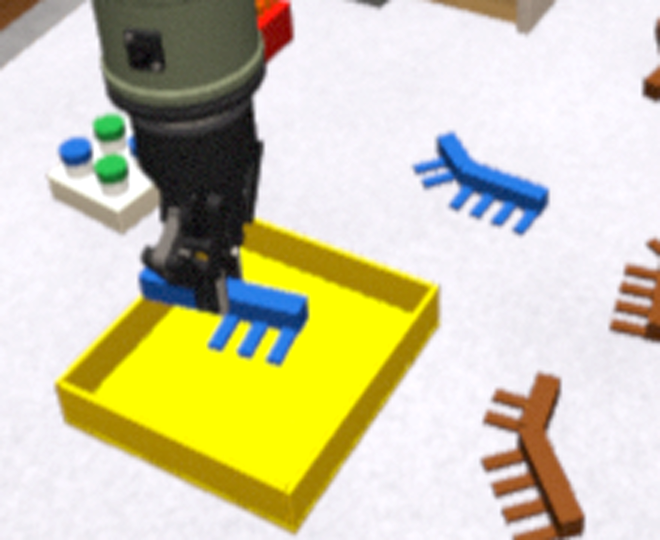

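{"api": "drive_tool", "payload": {
  "commands": "-1 -2 30 0; -1 -2 60 0; -1 -2 89 0; -1 -2 89 0; -1 -2 89 0"
}}

```text
time_s: 24.15
eef_pos: [0.521, 0.4594, 0.1931]
tool_rot: [-3.137, -0.155, -0.001]
force: [0.6, 0.2, -0.2]
width: 0.0158
```

```bash
python3 -c "
from h import *
rel([.52,.46,.189],.1)
"
```

```text
pos [0.521  0.4594 0.1931] yaw 0.099 -> shift [-0.9 -0.7  4.1] roll -0.001 t 24.15 F [ 0.6  0.2 -0.2] w 0.0158
```

{"api": "drive_tool", "payload": {
  "commands": "0 0 4 0; 0 0 4 0"
}}

```text
time_s: 24.4
eef_pos: [0.5204, 0.4598, 0.1885]
tool_rot: [-3.137, -0.156, -0.0]
force: [-0.7, -0.1, -0.4]
width: 0.0157
```

{"api": "drive_tool", "payload": {
  "commands": "0 0 0 0; 0 0 0 0; 0 0 0 0",
  "grip": 0.6
}}

```text
time_s: 24.78
eef_pos: [0.5203, 0.4599, 0.1881]
tool_rot: [-3.137, -0.156, 0.0]
force: [-0.7, 0.4, -0.5]
width: 0.0341
```

{"api": "drive_tool", "payload": {
  "commands": "0 0 -20 0; 0 0 -60 0; 0 0 -110 0; 0 0 -120 0"
}}

```text
time_s: 25.28
eef_pos: [0.5209, 0.4602, 0.3131]
tool_rot: [-3.133, -0.156, -0.007]
force: [0.1, 0.6, 0.6]
width: 0.0344
```

```bash
python3 -c "
from h import *
p=cap('side');q=cap('top','t15.png')
a=cv2.resize(p['img'][180:360,180:400],None,fx=3,fy=3,interpolation=cv2.INTER_CUBIC);cv2.imwrite('pics/s15c.png',cv2.convertScaleAbs(a,alpha=1.5))
L=[('E',.442,.163,-.15),('D',.52,.46,.1,.016)]
fitall([p],L,it=1);fitall([q],L[:1],it=1)
rel([.442,.163,.28],-.15)
"
```

```text
E [ 0.442   0.1623 -0.1551  0.011 ] err 0.075
D [0.5207 0.458  0.086  0.016 ] err 0.144
E [ 0.4413  0.1656 -0.1174  0.011 ] err 0.04
pos [0.5205 0.4599 0.3103] yaw 0.1 -> shift [-107.7  287.7   29.3] roll 0.25 t 25.375 F [-0.2 -0.8 -0.1] w 0.0341
```

View pics/s15c.png

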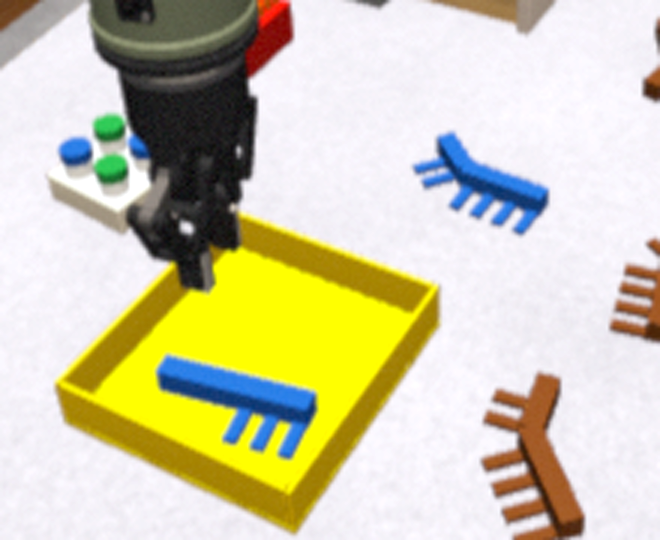

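View pics/t15.png

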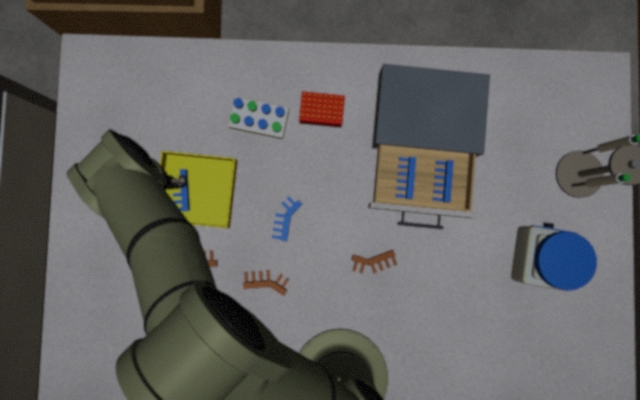

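{"api": "drive_tool", "payload": {
  "commands": "-22 58 0 0.06; -44 116 0 0.12; -66 174 0 0.18; -88 232 0 0.235; -107 287 0 0.235",
  "grip": 0.5
}}

```text
time_s: 26.0
eef_pos: [0.4412, 0.1615, 0.3072]
tool_rot: [3.134, -0.214, -0.002]
force: [1.4, 0.4, -0.4]
width: 0.0427
```

```bash
python3 -c "
from h import *
rel([.4417,.164,.26],-.135)
"
```

```text
pos [0.4412 0.1615 0.3072] yaw -0.136 -> shift [ 0.2 -2.6 47.2] roll -0.001 t 26.0 F [ 1.4  0.4 -0.4] w 0.0427
```

{"api": "drive_tool", "payload": {
  "commands": "0 -2 40 0; 0 -2 80 0; 0 -2 104 0; 0 -2 104 0; 0 -2 104 0"
}}

```text
time_s: 26.62
eef_pos: [0.4427, 0.1656, 0.2043]
tool_rot: [-3.134, 0.212, 0.0]
force: [-0.5, -0.2, 0.5]
width: 0.0429
```

```bash
python3 -c "
from h import *
p=cap('side')
rel([.4417,.164,.181],-.135)
a=cv2.resize(p['img'][190:280,290:400],None,fx=6,fy=6,interpolation=cv2.INTER_CUBIC);cv2.imwrite('pics/s16c.png',cv2.convertScaleAbs(a,alpha=1.5))
"
```

```text
pos [0.4428 0.1656 0.2046] yaw -0.135 -> shift [-0.9  1.8 23.6] roll -0.0 t 26.675 F [ 0.4  0.3 -0.2] w 0.0424
```

View pics/s16c.png

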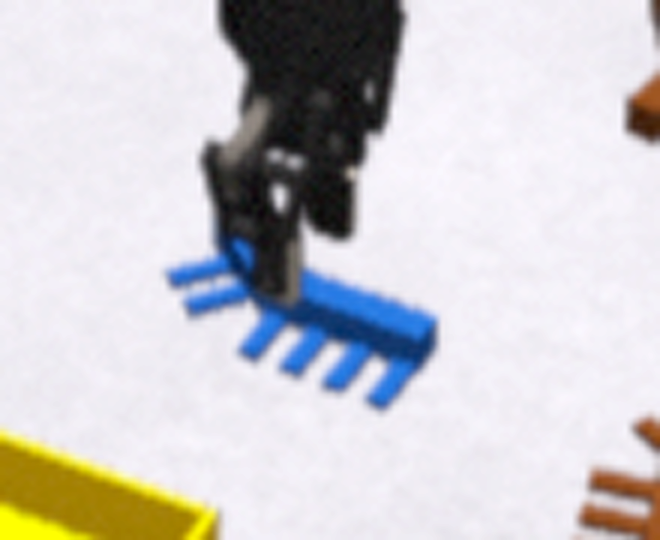

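{"api": "drive_tool", "payload": {
  "commands": "-3 2 12 0; -3 2 23 0; -3 2 23 0; -3 2 23 0"
}}

```text
time_s: 27.18
eef_pos: [0.4395, 0.164, 0.1808]
tool_rot: [-3.134, 0.212, 0.001]
force: [-0.1, -0.2, 0.3]
width: 0.0426
```

{"api": "drive_tool", "payload": {
  "commands": "0 0 0 0; 0 0 0 0; 0 0 0 0; 0 0 0 0",
  "grip": 1
}}

```text
time_s: 27.68
eef_pos: [0.4395, 0.164, 0.1813]
tool_rot: [-3.134, 0.212, -0.001]
force: [-1.6, -1.4, 10.5]
width: 0.0157
```

{"api": "drive_tool", "payload": {
  "commands": "0 0 -15 0; 0 0 -40 0; 0 0 -80 0; 0 0 -110 0; 0 0 -130 0"
}}

```text
time_s: 28.3
eef_pos: [0.4394, 0.1639, 0.3132]
tool_rot: [-3.133, 0.213, -0.003]
force: [0.8, -0.3, -0.5]
width: 0.0158
```

```bash
python3 -c "
from h import *
p=cap('side','s17.png')
rel([.512,.38,.29],.06)
"
```

```text
pos [0.4398 0.164  0.3149] yaw -0.136 -> shift [  42.2 -223.7   25.7] roll -0.196 t 28.35 F [ 1.7 -0.3  2.7] w 0.0162
```

View pics/s17.png

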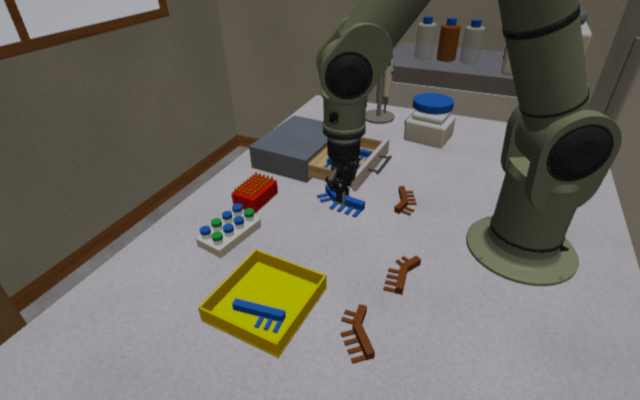

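{"api": "drive_tool", "payload": {
  "commands": "11 -58 0 -0.05; 22 -116 0 -0.1; 33 -174 0 -0.15; 42 -226 0 -0.196; 42 -228 10 -0.196"
}}

```text
time_s: 28.98
eef_pos: [0.5114, 0.3877, 0.3012]
tool_rot: [-3.137, -0.102, -0.001]
force: [-0.4, -1.2, -1.2]
width: 0.0159
```

```bash
python3 -c "
from h import *
rel([.512,.385,.23],.06)
p=cap('side')
a=cv2.resize(p['img'][180:360,180:400],None,fx=3,fy=3,interpolation=cv2.INTER_CUBIC);cv2.imwrite('pics/s18c.png',cv2.convertScaleAbs(a,alpha=1.5))
"
```

```text
pos [0.5114 0.3877 0.3012] yaw 0.065 -> shift [ 0.3  3.  71.2] roll 0.005 t 28.975 F [-0.4 -1.2 -1.2] w 0.0159
```

View pics/s18c.png

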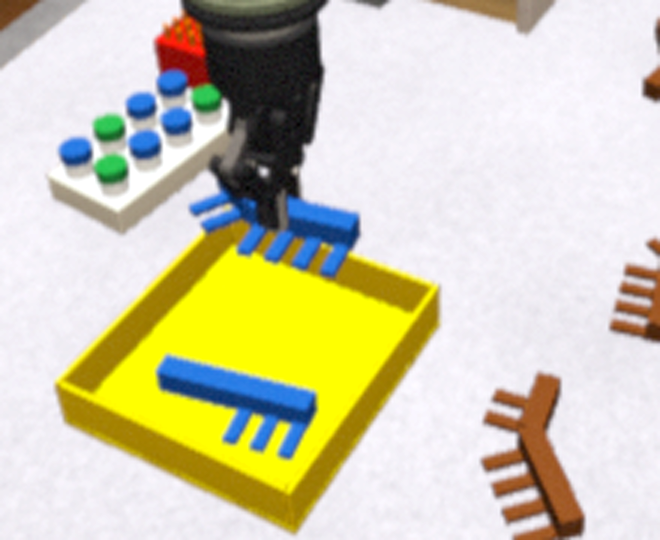

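{"api": "drive_tool", "payload": {
  "commands": "0 2 40 0; 0 2 80 0; 0 2 104 0; 0 2 110 0; 0 2 110 0"
}}

```text
time_s: 29.65
eef_pos: [0.5121, 0.3818, 0.1916]
tool_rot: [-3.14, -0.094, -0.0]
force: [-0.1, 0.7, 0.0]
width: 0.0158
```

```bash
python3 -c "
from h import *
rel([.512,.385,.189],.06)
"
```

```text
pos [0.5121 0.3818 0.1916] yaw 0.06 -> shift [ 0.1 -3.2  2.6] roll 0.0 t 29.65 F [-0.1  0.7  0. ] w 0.0158
```

{"api": "drive_tool", "payload": {
  "commands": "0 -3 3 0; 0 -3 3 0"
}}

```text
time_s: 29.9
eef_pos: [0.5117, 0.3857, 0.1886]
tool_rot: [-3.139, -0.096, -0.001]
force: [-0.8, -0.4, -0.9]
width: 0.0161
```

{"api": "drive_tool", "payload": {
  "commands": "0 0 0 0; 0 0 0 0; 0 0 0 0",
  "grip": 0.6
}}

```text
time_s: 30.28
eef_pos: [0.5118, 0.3852, 0.188]
tool_rot: [-3.14, -0.095, 0.0]
force: [0.1, 0.1, -0.5]
width: 0.0341
```

{"api": "drive_tool", "payload": {
  "commands": "0 0 -20 0; 0 0 -60 0; 0 0 -110 0; 0 0 -150 0; 0 0 -150 0"
}}

```text
time_s: 30.9
eef_pos: [0.5123, 0.3854, 0.3426]
tool_rot: [-3.136, -0.095, -0.008]
force: [0.5, -0.5, -1.1]
width: 0.0339
```

```bash
python3 -c "
from h import *
p=cap('side');q=cap('top')
a=cv2.resize(p['img'][180:360,180:400],None,fx=3,fy=3,interpolation=cv2.INTER_CUBIC);cv2.imwrite('pics/s19c.png',cv2.convertScaleAbs(a,alpha=1.5))
for P in(p,q):
  for n in ('cab_drawer0_handle','drawer_floor'):
    for r in cams.spot_point(P,n)[:1]: print(n,r['conf'],toW(P,r['at']))
fitall([q],[('W',.565,-.291,-.07,.033),('W',.572,-.186,-.07,.033)],it=1)
a=cv2.resize(q['img'][130:240,360:490],None,fx=5,fy=5,interpolation=cv2.INTER_CUBIC);cv2.imwrite('pics/t19c.png',cv2.convertScaleAbs(a,alpha=1.5))
rel([.438,-.212,.34],1.50)
"
```

```text
cab_drawer0_handle 0.65 [ 0.43691207 -0.21085113  0.04997307]
drawer_floor 0.75 [ 0.53640759 -0.2209551   0.02092669]
cab_drawer0_handle 0.78 [ 0.43828082 -0.21235135  0.05072254]
drawer_floor 0.86 [ 0.53422134 -0.21828538  0.0226095 ]
W [ 0.5654 -0.2927 -0.069   0.033 ] err 0.16
W [ 0.5717 -0.1858 -0.0731  0.033 ] err 0.183
pos [0.5116 0.3851 0.3372] yaw 0.061 -> shift [-109.7  591.5   -2.5] roll -1.439 t 31.2 F [-0.4 -0.2  0.7] w 0.0339
```

View pics/s19c.png

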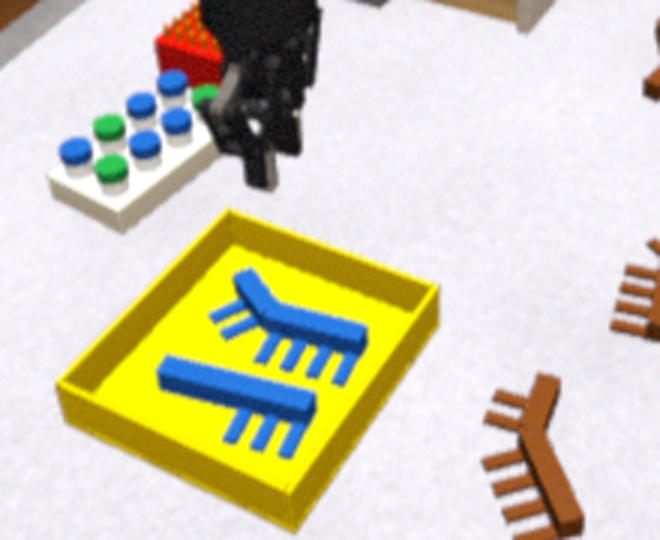

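View pics/t19c.png

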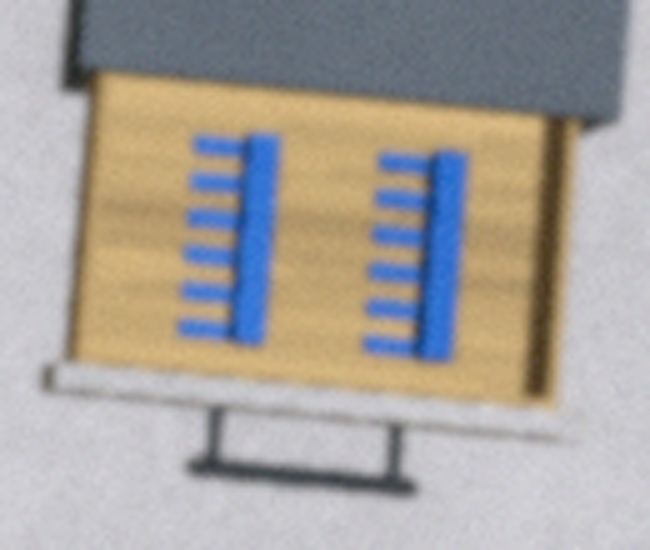

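{"api": "drive_tool", "payload": {
  "commands": "-11 58 0 -0.17; -22 116 0 -0.34; -33 174 0 -0.51; -44 232 0 -0.68; -55 280 0 -0.85",
  "grip": 0.65
}}

```text
time_s: 31.82
eef_pos: [0.4733, 0.1001, 0.3373]
tool_rot: [-2.818, -1.388, 0.001]
force: [1.3, 0.1, -0.8]
width: 0.0298
```

```bash
python3 -c "
from h import *
rel([.4375,-.212,.33],1.50)
"
```

```text
pos [0.4733 0.1001 0.3373] yaw 0.915 -> shift [-269.3  161.9    7.4] roll -0.585 t 31.825 F [ 1.3  0.1 -0.8] w 0.0298
```

{"api": "drive_tool", "payload": {
  "commands": "-50 30 0 -0.15; -100 60 0 -0.3; -150 90 0 -0.45; -200 120 0 -0.585; -250 150 0 -0.585"
}}

```text
time_s: 32.45
eef_pos: [0.4384, -0.1891, 0.3373]
tool_rot: [-2.3, -2.138, -0.0]
force: [1.7, 0.7, 1.1]
width: 0.0299
```

```bash
python3 -c "
from h import *
rel([.4375,-.212,.26],1.50)
"
```

```text
pos [ 0.4384 -0.1891  0.3373] yaw 1.498 -> shift [-23.    0.8  77.3] roll -0.002 t 32.45 F [1.7 0.7 1.1] w 0.0299
```

{"api": "drive_tool", "payload": {
  "commands": "-23 1 0 0; -23 1 40 0; -23 1 77 0; -23 1 77 0; -23 1 77 0"
}}

```text
time_s: 33.08
eef_pos: [0.4386, -0.21, 0.2615]
tool_rot: [-2.303, -2.137, -0.001]
force: [-0.1, -0.2, 0.3]
width: 0.03
```

```bash
python3 -c "
from h import *
rel([.4375,-.212,.204],1.50)
p=cap('side')
for r in cams.spot_point(p,'cab_drawer0_handle')[:1]: print(r['conf'],toW(p,r['at']))
"
```

```text
pos [ 0.4386 -0.21    0.2615] yaw 1.496 -> shift [-2.1 -1.  57.5] roll -0.004 t 33.075 F [-0.1 -0.2  0.3] w 0.03
0.84 [ 0.43423837 -0.21047433  0.05019517]
```

{"api": "drive_tool", "payload": {
  "commands": "-2 -2 25 0; -2 -2 57 0; -2 -2 57 0; -2 -2 57 0"
}}

```text
time_s: 33.67
eef_pos: [0.4365, -0.212, 0.2045]
tool_rot: [2.303, 2.136, 0.001]
force: [0.3, 0.3, 0.1]
width: 0.03
```

{"api": "drive_tool", "payload": {
  "commands": "0 0 0 0; 0 0 0 0; 0 0 0 0; 0 0 0 0",
  "grip": 1,
  "grip_force": 60
}}

```text
time_s: 34.17
eef_pos: [0.4365, -0.212, 0.2044]
tool_rot: [2.303, 2.136, 0.001]
force: [-1.3, -0.0, 10.5]
width: 0.0085
```

```bash
python3 -c "
from h import *
rel([.5966,-.2235,.204],1.50)
"
```

```text
pos [ 0.4365 -0.212   0.2044] yaw 1.496 -> shift [  0.5 160.6   0.6] roll -0.004 t 34.175 F [-1.3 -0.  10.5] w 0.0085
```

{"api": "drive_tool", "payload": {
  "commands": "0 15 0 0; 0 35 0 0; 0 60 0 0; 0 80 0 0; 0 95 0 0"
}}

```text
time_s: 34.8
eef_pos: [0.5319, -0.2188, 0.2044]
tool_rot: [2.303, 2.137, 0.002]
force: [-1.1, 3.3, 10.0]
width: 0.0088
```

{"api": "drive_tool", "payload": {
  "commands": "0 15 0 0; 0 30 0 0; 0 45 0 0; 0 55 0 0; 0 55 0 0"
}}

```text
time_s: 35.42
eef_pos: [0.5868, -0.2227, 0.2045]
tool_rot: [2.302, 2.137, 0.003]
force: [0.4, 3.3, 8.4]
width: 0.0089
```

```bash
python3 -c "
from h import *
rel([.5966,-.2235,.204],1.50)
p=cap('side')
for r in cams.spot_point(p,'cab_drawer0_handle')[:1]: print(r['conf'],toW(p,r['at']))
"
```

```text
pos [ 0.5868 -0.2227  0.2045] yaw 1.496 -> shift [-0.1  9.9  0.5] roll -0.004 t 35.425 F [0.4 3.3 8.4] w 0.0089
0.93 [ 0.58614161 -0.22339992  0.05035117]
```

Creeping to the stop while watching the force.

{"api": "drive_tool", "payload": {
  "commands": "0 4 0 0; 0 8 0 0; 0 8 0 0"
}}

```text
time_s: 35.9
eef_pos: [0.5944, -0.2233, 0.2045]
tool_rot: [2.303, 2.137, 0.003]
force: [1.3, 2.7, 6.4]
width: 0.0085
```

{"api": "drive_tool", "payload": {
  "commands": "0 2 0 0; 0 2 0 0"
}}

```text
time_s: 36.15
eef_pos: [0.5962, -0.2234, 0.2045]
tool_rot: [2.303, 2.137, 0.003]
force: [0.4, 3.4, 6.2]
width: 0.009
```

{"api": "drive_tool", "payload": {
  "commands": "0 2 0 0; 0 2 0 0"
}}

```text
time_s: 36.4
eef_pos: [0.5982, -0.2236, 0.2045]
tool_rot: [2.303, 2.137, 0.003]
force: [1.9, 3.9, 7.5]
width: 0.0087
```

{"api": "drive_tool", "payload": {
  "commands": "0 2 0 0; 0 2 0 0"
}}

```text
time_s: 36.65
eef_pos: [0.5989, -0.2236, 0.2044]
tool_rot: [-2.301, -2.135, 0.002]
force: [-12.7, 6.2, 18.6]
width: 0.0089
```

{"api": "drive_tool", "payload": {
  "commands": "0 2 0 0; 0 2 0 0"
}}

```text
time_s: 36.9
eef_pos: [0.5997, -0.2237, 0.2043]
tool_rot: [-2.299, -2.132, 0.006]
force: [-25.4, 8.8, 29.9]
width: 0.0088
```

{"api": "drive_tool", "payload": {
  "commands": "0 -1 0 0; 0 -1 0 0; 0 -1 0 0; 0 -1 0 0",
  "grip": 0.65
}}

```text
time_s: 37.4
eef_pos: [0.5991, -0.2242, 0.2038]
tool_rot: [-2.301, -2.133, 0.004]
force: [-20.5, 5.0, 16.5]
width: 0.03
```

{"api": "drive_tool", "payload": {
  "commands": "0 0 -20 0; 0 0 -60 0; 0 0 -110 0; 0 0 -150 0; 0 0 -150 0"
}}

```text
time_s: 38.02
eef_pos: [0.6013, -0.2245, 0.3577]
tool_rot: [2.3, 2.133, 0.005]
force: [-0.3, 0.4, -0.9]
width: 0.0296
```

{"api": "drive_tool", "payload": {
  "commands": "60 -40 0 0; 120 -80 0 0; 180 -120 0 0; 200 -130 0 0; 200 -130 0 0"
}}

```text
time_s: 38.65
eef_pos: [0.4848, -0.0121, 0.354]
tool_rot: [-2.297, -2.142, -0.001]
force: [-0.2, -0.9, 0.1]
width: 0.0297
```

```bash
python3 -c "
from h import *
p=cap('side','s20.png');q=cap('top','t20.png')
for P in(p,q):
  for n in ('cab_drawer0_handle','unit_edge','tip_rack','tube_rack'):
    for r in cams.spot_point(P,n)[:1]: print(n,r['conf'],toW(P,r['at']))
rel([.4,0,.3])
"
```

```text
cab_drawer0_handle 0.97 [ 0.59727158 -0.22368706  0.05074031]
unit_edge 0.78 [ 0.64817755 -0.22750532  0.0861573 ]
tip_rack 0.79 [0.76956307 0.0694     0.00122053]
tube_rack 0.78 [0.73599506 0.25178247 0.00165975]
cab_drawer0_handle 0.83 [ 0.59953135 -0.22580357  0.04941414]
unit_edge 0.63 [ 0.6491013  -0.22127103  0.08352362]
tip_rack 0.7 [ 0.76389836  0.07296202 -0.00163505]
tube_rack 0.9 [0.73617816 0.25680706 0.00177996]
pos [ 0.4861 -0.0155  0.3536] yaw 1.495 -> shift [  9.  -87.1  53.6] roll 0 t 39.15 F [-0.1  0.7 -0.4] w 0.0295
```

View pics/s20.png

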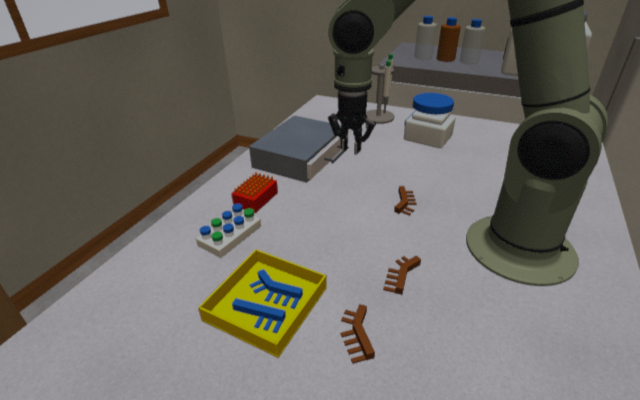

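View pics/t20.png

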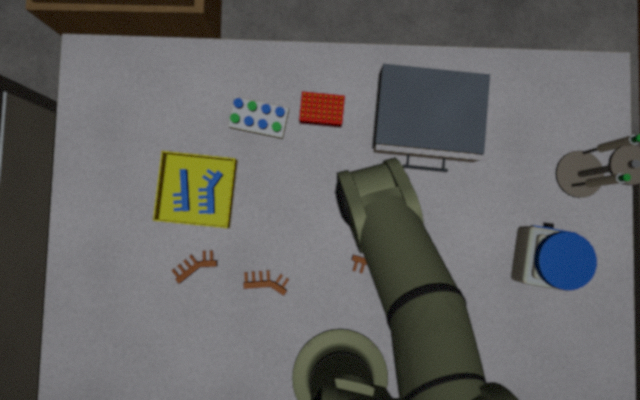

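```bash
python3 -c "
from h import *
p=cap('side');q=cap('top')
a=cv2.resize(p['img'][105:190,240:360],None,fx=6,fy=6,interpolation=cv2.INTER_CUBIC);cv2.imwrite('pics/s21c.png',cv2.convertScaleAbs(a,alpha=1.5))
a=cv2.resize(q['img'][130:185,360:500],None,fx=5,fy=5,interpolation=cv2.INTER_CUBIC);cv2.imwrite('pics/t21c.png',cv2.convertScaleAbs(a,alpha=1.5))
H=[];E=[]
for P in(p,q):
  for r in cams.spot_point(P,'cab_drawer0_handle')[:1]: H.append(toW(P,r['at']))
print(H)
"
```

```text
[array([ 0.59847074, -0.22486359,  0.04808178]), array([ 0.60145411, -0.22384314,  0.04981384])]
```

View pics/s21c.png

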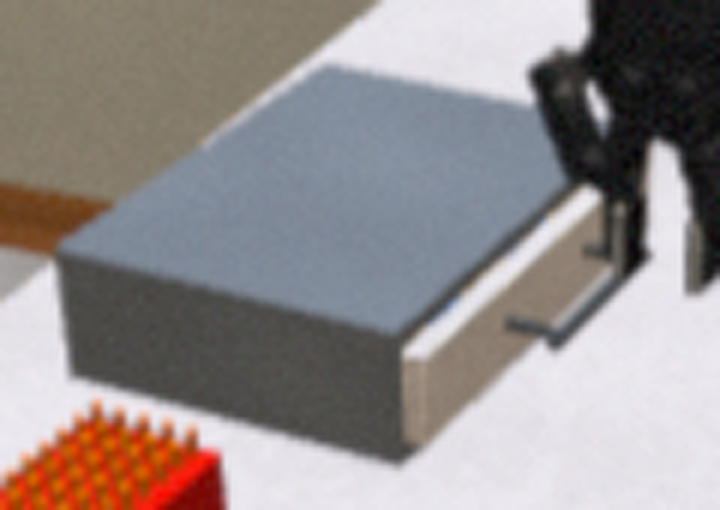

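View pics/t21c.png

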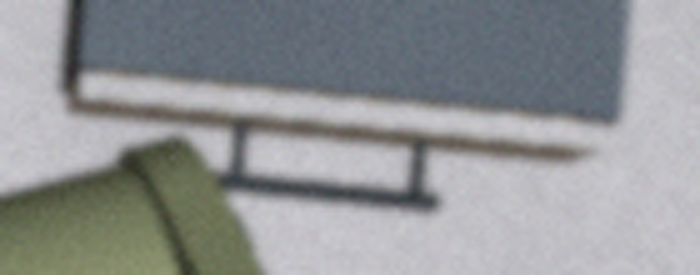

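```bash
python3 -c "
from h import *
print(robot.finish_job())"
```

```text
the job is handed in; nothing more can be done
None
```

I handed the job in after about 39 s on the robot clock. Both whole combs lie flat and side by side in the shut drawer. Both faulty combs, the one with snapped teeth and the bent one, are in the yellow tray. Only four blue combs were on the bench, with no too-short one among them; the brown look-alikes were left alone.

**Drawer:** it was pulled out about 0.16 m to load. When I pushed it shut it met the stop, with about 25 N of resistance at the end. The last pictures show the front panel tight against the unit and the handle at x about 0.598 to 0.601 m, against an expected shut position of 0.599 m. Just before closing, fits from the top camera put the two combs about 107 mm apart and clear of the unit's edge.

**Other things:** the tip rack and tube rack read within about 4 mm of their first positions. The gripper was raised clear of everything at hand-in.

**Not clean:**
- My first pull ran along world x although the unit is turned about 0.07 rad. That put about 41 N sideways on the wrist at the handle, below the 120 N wrist limit. The closing push followed the unit's own axis.
- About 20 N still showed on the tool just after I opened the fingers at the shut handle; it was gone once they lifted clear.
- The bent comb was moved about 3 cm during the run, so I measured it again before gripping it.
- The two cameras disagreed by 2 to 7 mm on positions across the bench. I averaged them, and it made no difference to any grasp.

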